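Change the spent reagent cartridges in the packed rack

ROBOT

A 7-joint arm with a two-finger parallel gripper is mounted at the origin on the work surface. World frame = base frame: x ahead of the robot, y to its left, z up, the work surface at z = 0. Lengths are in m, angles in rad, forces in N, time in s.
With the tool pointing down it reaches from about 0.4 to 0.85 m from the base axis. Payload 10.4 kg.
Tool frame: the origin (TCP) lies on the mounting face of the last link; the fingertips stand r.tips_ahead ahead of it and the grasp point (between the pads) lies 164 mm ahead of it (r.tips_ahead is the distance from the TCP to the fingertips, in m); z points along the fingers, y is the line along which they close (so a half turn about z gives the same grasp; the last joint's range is limited). The gripper opens to 87 mm and grips with 3 to 60 N. Pads are 19 mm wide; open, the fingers measure 117 mm over their backs; the gripper's body (75 mm by 190 mm) begins 51 mm behind the grasp point.
Start: joints at [1.202, 0.332, -0.065, 1.46, 0.022, 1.35, -0.088], TCP at [0.212, -0.588, 0.405] pointing down, gripper open.
Joint ranges: [-2.6, 2.6], [-0.5, 2.12], [-1.47, 1.34], [0.16, 2.42], [-1.27, 4.41], [0.06, 2.06], [-2.6, 2.6]. Speed limits (rad/s): [2.22, 2.22, 2.79, 2.79, 3.14, 3.14, 3.14].

INTERFACE

Orientations are given as a unit quaternion [x, y, z, w].
In Python, from bench import telemetry, imaging, job, r gives the robot as it stands.
- The arm moves only by the tool move_arm, never from a script. Its argument "steps" is a list of rows, each an object of numbers: "dx", "dy", "dz": the shift along the tool's x, y, z in cm; "spin": the turn about the tool's z in rad. In form: [{"dx": .., "dy": .., "dz": .., "spin": ..}, ...]. A call has 1 to 12 rows; each row shifts and turns the commanded pose from where the row before left it, along the tool's axes as they then stand; what a row does not reach is not made up. A row lasts 1/10 s, in which the tool goes at most 50 mm and 8.59 degrees, less where a joint would pass 70% of its speed; a pose out of reach is approached as far as the arm can. A call with a gripper value outside its range is refused whole. "claw" is the finger opening in cm, from 0 to 8.7, set as the call begins (left out, the last holds). The fingers move at their own pace and stop on an object; "squeeze" is the grip in N (left out, the last holds). Time passes only in rows, so rows that do not move let the fingers close. It gives the time, the measured TCP pose, the force, the opening and the grip force at its end, in the units of the state.
- telemetry.read_state(): the state, without advancing time (a new reading comes with each control period).
- imaging.camera(name): name is "scene" or "top"; returns a dict with "img" (384x512x3 uint8, red, green, blue), "camera_matrix" (3x3 intrinsics, pixels), "D" ([k1, k2, p1, p2, k3] as OpenCV has them; the pictures are not rectified), "R" (3x3) and "t" (3): a world point X has camera coordinates R X + t. Camera axes: x right, y down, z forward; pixel columns grow to the right and rows downward; lengths in m; the calibration is good to about 2 mm. A picture is of the moment at which its call begins. There is no depth.
- job.close_job(): hands the job in; it is judged then, once.
The state is a dict: "time": time; "joint_positions": joint angles; "joint_vel": joint speeds; "joint_torque": joint torques, N m; "ee_pos": TCP position; "eef_rot": TCP orientation; "ft_force": force on the tool from outside, world axes, zero at the start; "torque": the same for the moment, N m; "width": finger opening in m; "grip_force": force on a finger pad.
Only numpy, scipy, OpenCV 4.12 (cv2) and the standard library are available. Lean on these libraries where they do the work, as an engineer would, in place of code of your own. Each camera call takes 0.05 s, during which the arm holds its last target. There are 200 camera calls.

TASK

Change the reagent cartridges: take every spent cartridge (the ones without caps) out of the row in the rack and push it down through the spring flap of the waste box, so that it drops inside and the flap swings shut behind it; and set each fresh cartridge from the right of the bench upright into an empty gap of the row, square with its neighbours and fully down on the tray floor. Any gap will do, one cartridge to a gap; leave the in-use cartridges standing just where they are and knock nothing over.

Things in the scene. Friction and masses are not known exactly. Their poses are not given: they have to be found in the camera images.
- fresh0_c (a point): fresh reagent cartridge 0: an upright grey plastic box 44 mm wide (its own x), 26 mm thick (y), body 85 mm tall, with a 5 mm foot set in by 2 mm all round, plus two round white caps 17 mm across and 12 mm tall on its top (97 mm in all); 160 g, give or take 30 %. The point is the middle of the 85 mm body (42.5 mm above its underside); z is up along it. Stands loose on the right-hand part of the bench, turned any way; may be absent. Either way round is right.
- fresh1_c (a point): fresh reagent cartridge 1: an upright grey plastic box 44 mm wide (its own x), 26 mm thick (y), body 85 mm tall, with a 5 mm foot set in by 2 mm all round, plus two round white caps 17 mm across and 12 mm tall on its top (97 mm in all); 160 g, give or take 30 %. The point is the middle of the 85 mm body (42.5 mm above its underside); z is up along it. Stands loose on the right-hand part of the bench, turned any way; may be absent. Either way round is right.
- fresh2_c (a point): fresh reagent cartridge 2: an upright grey plastic box 44 mm wide (its own x), 26 mm thick (y), body 85 mm tall, with a 5 mm foot set in by 2 mm all round, plus two round white caps 17 mm across and 12 mm tall on its top (97 mm in all); 160 g, give or take 30 %. The point is the middle of the 85 mm body (42.5 mm above its underside); z is up along it. Stands loose on the right-hand part of the bench, turned any way; may be absent. Either way round is right.
- spent0_c (a point): spent reagent cartridge 0: the same grey box, 44 mm wide (its own x), 26 mm thick (y), body 85 mm tall, with a 5 mm foot set in by 2 mm all round, but without caps: its top is flat with two dark pierced ports; 140 g. The point is the middle of the body (42.5 mm up). If present it stands in the row, in the place gap0; if absent that place is empty.
- spent1_c (a point): spent reagent cartridge 1: the same grey box, 44 mm wide (its own x), 26 mm thick (y), body 85 mm tall, with a 5 mm foot set in by 2 mm all round, but without caps: its top is flat with two dark pierced ports; 140 g. The point is the middle of the body (42.5 mm up). If present it stands in the row, in the place gap1; if absent that place is empty.
- spent2_c (a point): spent reagent cartridge 2: the same grey box, 44 mm wide (its own x), 26 mm thick (y), body 85 mm tall, with a 5 mm foot set in by 2 mm all round, but without caps: its top is flat with two dark pierced ports; 140 g. The point is the middle of the body (42.5 mm up). If present it stands in the row, in the place gap2; if absent that place is empty.
- stay0_c (a point): in-use cartridge 0, same as a fresh one (two white caps): loose, stands in the rack and stays there. The point is the middle of the body (42.5 mm up).
- stay1_c (a point): in-use cartridge 1, same as a fresh one (two white caps): loose, stands in the rack and stays there. The point is the middle of the body (42.5 mm up).
- stay2_c (a point): in-use cartridge 2, same as a fresh one (two white caps): loose, stands in the rack and stays there. The point is the middle of the body (42.5 mm up).
- stay3_c (a point): in-use cartridge 3, same as a fresh one (two white caps): loose, stands in the rack and stays there. The point is the middle of the body (42.5 mm up).
- rack: the rack: a low fixed dark steel tray, outside 56 mm (x) by 204 mm (y), floor 6 mm thick, inside 48 mm wide (x) with long side walls 18 mm high and end walls 45 mm high. Origin under its centre; the row of seven cartridges runs along its y, 28 mm from centre to centre, each with its wide side along the rack's x; in-use cartridges stand at y = -84, -28, 28 and 84 mm. An emptied place leaves a 30 mm gap between neighbours for the 26 mm cartridge.
- gap0 (a point): centre of the tray floor (6 mm above the bench) at place 0 of the row, between in-use cartridges 0 and 1; axes as the rack's. A seated cartridge has its underside here.
- gap1 (a point): centre of the tray floor (6 mm above the bench) at place 1 of the row, between in-use cartridges 1 and 2; axes as the rack's. A seated cartridge has its underside here.
- gap2 (a point): centre of the tray floor (6 mm above the bench) at place 2 of the row, between in-use cartridges 2 and 3; axes as the rack's. A seated cartridge has its underside here.
- waste: the waste box: a white closed box standing loose on the left of the bench (1.6 kg), 280 mm (x) by 140 mm (y) by 200 mm tall, origin under its centre, with one port in its top and a steel slide inside that carries things away from the port towards +x
- port (a point): centre of the port in the top of the waste box, at its top face: opening 100 mm along the box's x by 44 mm along its y, closed by the flap; a cartridge goes through upright with its wide side along the box's x
- flap (a joint): steel spring flap that closes the port from within, hinged along the port's +y long edge: 0 shut (as at the start), grows to 1.5 rad as it swings down into the box. A steady light spring (about 0.03 N m) shuts it; pushing a cartridge down on it with a few newtons opens it. A cartridge let go part-way may stay in the port and must be pushed on from above.
- beaker_rim (a point): bystander: glass beaker 60 mm across, 80 mm tall; centre of its mouth
- stain_jar: bystander: jar 52 mm across, 75 mm tall, on the bench among the fresh cartridges; origin at its underside
- wash_bottle: bystander: bottle 60 mm across, 170 mm tall, beyond the rack; origin at its underside
- slide_box: bystander: low blue box 85 x 30 x 30 mm in front of the rack; origin at its underside
- spatula: bystander: spatula 150 mm long lying on the bench; origin at its underside

How it is judged:
At the end, for the whole second after the job is handed in: Spent cartridges inside the waste box, flap shut (0.12 rad); each fresh one in a gap within 6 mm of its centre, down on the tray floor (4 mm), upright (0.08 rad), square with the rack (0.12 rad), at rest; in-use ones upright (0.08 rad) within 8 mm of where they began (x of spent0_c in the frame of waste between -0.14 and 0.14 m and y of spent0_c in the frame of waste between -0.07 and 0.07 m and z of each of spent0_c, spent1_c, spent2_c in the frame of waste below 0.16 m and x of spent1_c in the frame of waste between -0.14 and 0.14 m and y of spent1_c in the frame of waste between -0.07 and 0.07 m and x of spent2_c in the frame of waste between -0.14 and 0.14 m and y of spent2_c in the frame of waste between -0.07 and 0.07 m and value of joint flap below 0.12 rad and (horizontal distance between fresh0_c and gap0 below 0.006 m or horizontal distance between fresh0_c and gap1 below 0.006 m or horizontal distance between fresh0_c and gap2 below 0.006 m) and z of each of fresh0_c, fresh1_c, fresh2_c in the frame of gap1 below 0.0465 m and angle between each of fresh0_c, fresh1_c, fresh2_c, stay0_c, stay1_c, stay2_c, stay3_c's own z axis and vertical below 0.08 rad and angle between the x axis of each of fresh0_c, fresh1_c, fresh2_c and the x axis of rack, either way round below 0.12 rad and linear speed of each of fresh0, fresh1, fresh2 below 0.02 m/s and (horizontal distance between fresh1_c and gap0 below 0.006 m or horizontal distance between fresh1_c and gap1 below 0.006 m or horizontal distance between fresh1_c and gap2 below 0.006 m) and (horizontal distance between fresh2_c and gap0 below 0.006 m or horizontal distance between fresh2_c and gap1 below 0.006 m or horizontal distance between fresh2_c and gap2 below 0.006 m) and distance of each of stay0_c, stay1_c, stay2_c, stay3_c from where it was at the start of the episode below 0.008 m); the robot touches nothing.
It fails at once if an in-use cartridge is knocked over, lifted out or shoved more than 25 mm (distance of any of stay0_c, stay1_c, stay2_c, stay3_c from where it was at the start of the episode above 0.025 m).
It fails at once if the jar, the beaker or the wash bottle is knocked over (angle between any of stain_jar, beaker_rim, wash_bottle's own z axis and vertical above 0.8 rad).
Of spent0, spent1, spent2 only 2 to 3 are there at a start; the rules pass over those that are not, and their reading is None.
Of fresh0, fresh1, fresh2 only 2 to 3 are there at a start; the rules pass over those that are not, and their reading is None.
At some moment in a run one of waste may be knocked a few centimetres aside while the robot is not near it.
Once in a run the grip may slacken for a moment while it holds something.
It also fails if it takes over 210 s, if anything falls off the work surface, if the arm or the gripper's body presses on something with over 40 N, if the wrist force passes 120 N, or if a joint passes its speed limit or range.

## Working session

There is one attempt and no reset: what is moved stays moved. The work goes in short steps, Python scripts to look and compute and a tool call to move; the robot and the scene stay as the last step left them, time stands still between calls to the robot, and variables do not carry over. Pictures are saved under pics/ and viewed, at most 14 in all, crops included, and the job is handed in when it is done.

Besides the shell and the picture viewer there is one more tool, called after "Call:" by a JSON object that holds its "method" and its "body", one argument or row to a line. move_arm: Moves the arm, as the interface text tells. Its arguments: {"type":"object","properties":{"steps":{"type":"array","items":{"type":"object","properties":{"dx":{"type":"number"},"dy":{"type":"number"},"dz":{"type":"number"},"spin":{"type":"number"}}}},"claw":{"type":"number"},"squeeze":{"type":"number"}},"required":["steps"]}

```bash
mkdir -p pics; ls
python3 - <<'E'
from bench import telemetry, imaging, job, r
import cv2, numpy as np, pickle
s=telemetry.read_state(); print(s); print(r.tips_ahead)
for n in("scene","top"):
    c=imaging.camera(n); cv2.imwrite(f"pics/{n}0.png",cv2.resize(c["img"][:,:,::-1],(800,600),interpolation=cv2.INTER_CUBIC))
    pickle.dump(c,open(n+"0.pkl","wb"))
    print(n,c["camera_matrix"],c["D"],c["R"],c["t"], -np.array(c["R"]).T@c["t"])
E
```

```text
pics
{'time': 0.0, 'joint_positions': array([ 1.20238578,  0.33287363, -0.0647244 ,  1.46092207,  0.02158961,
        1.34988159, -0.08851446]), 'joint_vel': array([-2.06108382e-04, -3.58547869e-04, -9.99721484e-05, -1.44968980e-03,
       -9.30473282e-04,  6.86870918e-04, -2.58439890e-04]), 'joint_torque': array([ 7.77912101e-04, -6.23250747e+01,  2.52855476e-02, -3.89897275e+01,
       -6.12718030e-02,  3.97577626e-02,  1.31271231e-04]), 'ee_pos': array([ 0.21182879, -0.5878795 ,  0.40396191]), 'eef_rot': array([ 9.85086535e-01,  1.72058236e-01, -1.41660700e-04, -6.80171796e-04]), 'ft_force': array([ 0.12608156, -0.30384244,  0.00472356]), 'torque': array([-0.02105699,  0.00995667, -0.01703677]), 'grip_force': 0.0, 'width': 0.08729494042558404}
0.1822
scene [[364.11413891   0.         251.83119809]
 [  0.         364.11413891 194.57382105]
 [  0.           0.           1.        ]] [0.02633689 0.         0.         0.         0.        ] [[-0.15620487  0.98769063 -0.00820118]
 [ 0.52874939  0.0766036  -0.84531412]
 [-0.8342806  -0.13637855 -0.53420668]] [ 0.08707129 -0.18934191  1.40929227] [1.28946058 0.12070202 0.59351404]
top [[357.25676898   0.         256.96816507]
 [  0.         357.25676898 193.03680933]
 [  0.           0.           1.        ]] [-0.03263257  0.          0.          0.          0.        ] [[ 0.02437984 -0.99954615  0.01769512]
 [-0.98681564 -0.02689472 -0.15959813]
 [ 0.1600016  -0.01357084 -0.98702346]] [-0.02669062  0.5623064   1.09003429] [0.38113623 0.00323725 1.16610477]
```

View pics/top0.png

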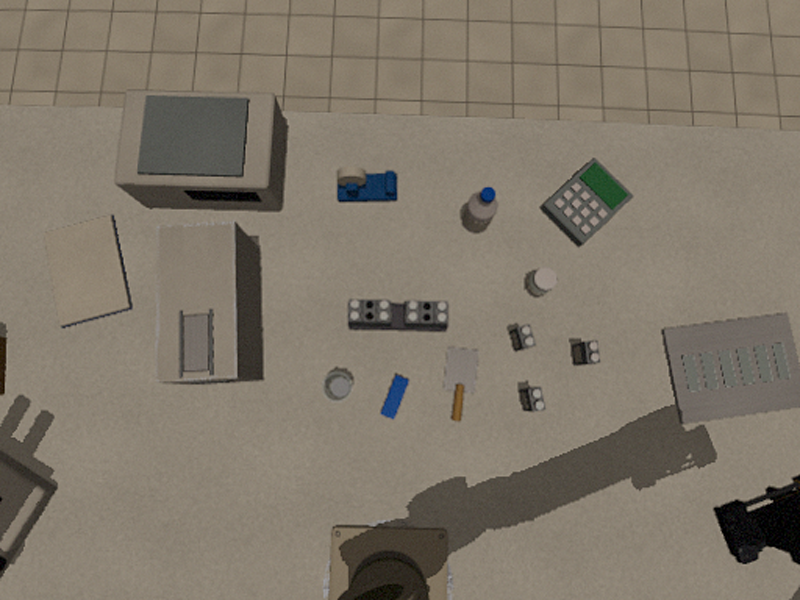

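View pics/scene0.png

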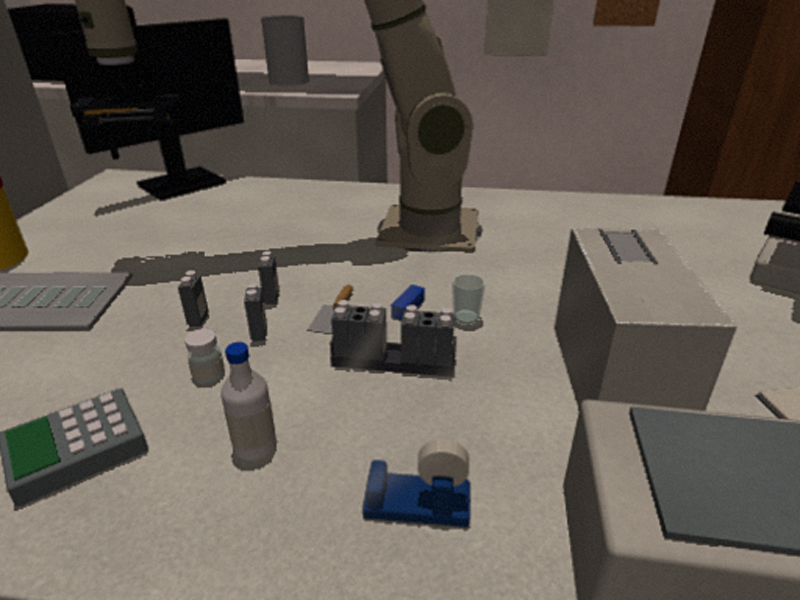

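The top view shows the rack at (398,315) with spent cartridges at (370,310) and (428,312) and the middle gap empty. Three fresh ones stand at (522,337), (586,351) and (532,398), the jar is at (541,282), and the waste port is at (197,342).

```bash
cat > h.py <<'E'
import cv2, numpy as np, pickle
def ray(c,uv):
    p=cv2.undistortPoints(np.array(uv,float).reshape(-1,1,2),c["camera_matrix"],np.array(c["D"],float)).reshape(-1,2)
    R=np.array(c["R"]);d=np.c_[p,np.ones(len(p))]@R
    return -R.T@np.array(c["t"]),d
def onz(c,uv,z):
    o,d=ray(c,uv); return o+d*((z-o[2])/d[:,2])[:,None]
def proj(c,X):
    R=np.array(c["R"]);return cv2.projectPoints(np.array(X,float).reshape(-1,1,3),cv2.Rodrigues(R)[0],np.array(c["t"],float),c["camera_matrix"],np.array(c["D"],float))[0].reshape(-1,2)
def blobs(c,box,thr,lo=6,hi=120):
    x0,y0,x1,y1=box;g=cv2.cvtColor(c["img"],cv2.COLOR_RGB2GRAY)[y0:y1,x0:x1].astype(float)
    n,l,st,ce=cv2.connectedComponentsWithStats((g>thr).astype(np.uint8),connectivity=4)
    out=[]
    for i in range(1,n):
        if lo<=st[i,4]<=hi:
            m=l==i;yy,xx=np.nonzero(m);w=g[m]-thr
            out.append((xx@w/w.sum()+x0,yy@w/w.sum()+y0,st[i,4]))
    return np.array(out)
E
python3 - <<'E'
from h import *
t=pickle.load(open("top0.pkl","rb"))
g=cv2.cvtColor(t["img"],cv2.COLOR_RGB2GRAY)
print(np.percentile(g,[50,90,95,99]))
for nm,b in(("rack",(215,182,295,218)),("fresh",(318,200,392,270))):
    for T in(150,175):
        o=blobs(t,b,T)
        if len(o):print(nm,T);print(np.c_[o.round(2),onz(t,o[:,:2],.103 if nm=="rack" else .097).round(4)])
def crop(b,s):return cv2.resize(t["img"][b[1]:b[3],b[0]:b[2],::-1],None,fx=s,fy=s,interpolation=cv2.INTER_NEAREST)
A=crop((218,182,293,218),5);B=crop((320,165,390,270),5);C=crop((95,138,170,248),5)
im=np.zeros((600,800,3),np.uint8);im[:550,:375]=C;im[:525,380:730]=B
cv2.imwrite("pics/crop1.png",im)
cv2.imwrite("pics/crop2.png",crop((218,182,293,218),10))
E
```

```text
[130. 135. 136. 139.]
rack 150
[[2.2691e+02 2.0145e+02 8.0000e+00 5.2540e-01 7.8100e-02 1.0300e-01]
 [2.4515e+02 2.0225e+02 7.0000e+00 5.2450e-01 2.3400e-02 1.0300e-01]]
fresh 150
[[ 3.4325e+02  2.5206e+02  1.2000e+01  3.8370e-01 -2.7230e-01  9.7000e-02]]
```

View pics/crop1.png

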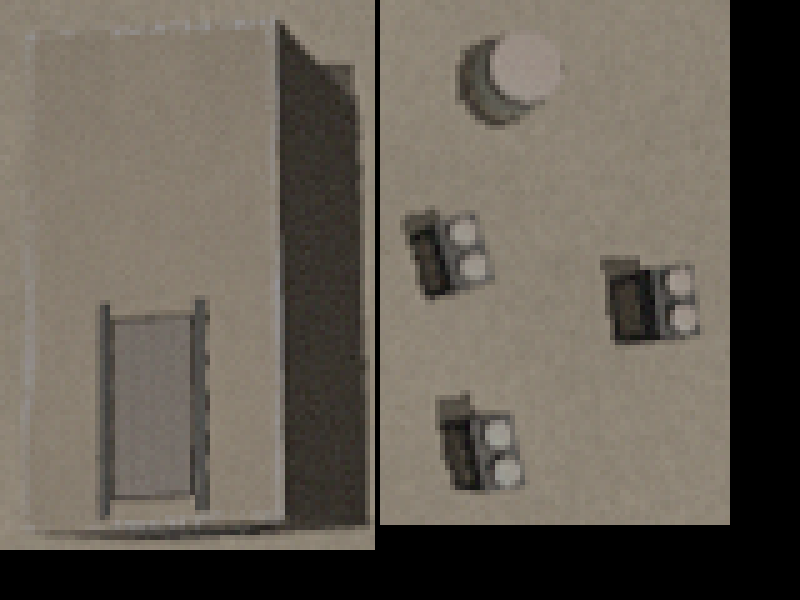

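View pics/crop2.png

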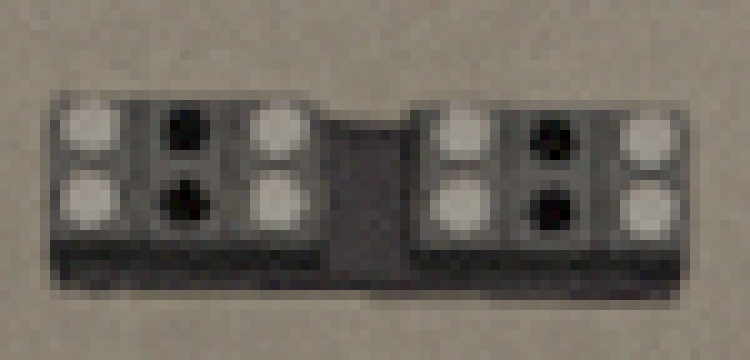

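Crop 1 shows the port opening (crop px 113–192, 317–498) and both caps of each fresh cartridge. Crop 2 shows four capped in-use cartridges, two spent ones with dark ports, and gap1 empty.

```bash
cat >> h.py <<'E'
def cent(c,uv,thr=95,r=3.2,dark=False):
    g=cv2.cvtColor(c["img"],cv2.COLOR_RGB2GRAY).astype(float);yy,xx=np.mgrid[:g.shape[0],:g.shape[1]]
    u=np.array(uv,float)
    for _ in range(8):
        m=np.hypot(xx-u[0],yy-u[1])<r; w=np.where(m,np.maximum((thr-g) if dark else (g-thr),0),0)
        u=np.array([(w*xx).sum(),(w*yy).sum()])/w.sum()
    return u
def pair(c,a,b,z,**k):
    P=onz(c,[cent(c,a,**k),cent(c,b,**k)],z); d=P[0]-P[1]
    return P.mean(0)[:2],np.hypot(*d[:2]),np.degrees(np.arctan(d[1]/d[0]))
def port(c,corners=None):
    P=onz(c,corners,.2);return P
def tool(s):
    from scipy.spatial.transform import Rotation as Ro
    M=Ro.from_quat(s["eef_rot"]).as_matrix();return np.array(s["ee_pos"]),M
E
cat > m.py <<'E'
from h import *
def fresh(t):
    for n,a,b in(("A",(336.1,210.9),(338.1,217.9)),("B",(379.1,220.5),(380.1,228.3)),("C",(343.1,251.1),(345.1,258.9))):
        p,L,an=pair(t,a,b,.097);print(n,p.round(4),L.round(4),an.round(1))
if __name__=="__main__":
    t=pickle.load(open("top0.pkl","rb"));s=pickle.load(open("scene0.pkl","rb"))
    fresh(t)
    ps=[]
    for n,x,ya,yb,dk in(("s3",227,194.5,202,0),("sp2",236.3,195,202.,1),("s2",246,194.7,202,0),("s1",264,195,202.5,0),("sp0",273,196,203,1),("s0",282.7,195.5,202.7,0)):
        k=dict(thr=45,dark=True,r=2.5) if dk else {}
        p,L,an=pair(t,(x,ya),(x,yb),.091 if dk else .103,**k);print(n,p.round(4),L.round(4),an.round(1))
        if not dk:ps.append(p)
    ps=np.array(ps);C=ps.mean(0);d=ps[0]-ps[-1];print("rack centre",C.round(4),"ang",np.degrees(np.arctan2(d[1],d[0])).round(2),np.hypot(*d))
    q=np.array([(113,320),(192,316),(192,494),(113,498)])/5+[95,138]-.5
    P=port(t,q);print(P.round(4));print("port",P.mean(0));
    q=np.array([(30,35),(279,20),(283,520),(33,527)])/5+[95,138]-.5
    P=port(t,q);print(P.round(4),P.mean(0))
    for z in (0.2,):
        sc=np.array([(572,230),(655,234),(733,325),(607,325)])*.64-.2; print("scene box top",onz(s,sc,z).round(3))
        sc=np.array([(598,232),(630,233),(657,262),(620,262)])*.64-.2; print("scene port",onz(s,sc,z).round(3))
E
python3 m.py
```

```text
A [ 0.4955 -0.2561] 0.022 16.1
B [ 0.4681 -0.3855] 0.0221 5.1
C [ 0.3743 -0.2751] 0.0226 12.8
s3 [0.5368 0.0797] 0.0227 0.9
sp2 [0.5378 0.0514] 0.0219 1.5
s2 [0.5373 0.0233] 0.0219 0.3
s1 [ 0.5378 -0.0323] 0.0224 -0.3
sp0 [ 0.5379 -0.0602] 0.0218 0.7
s0 [ 0.5375 -0.0885] 0.022 0.5
rack centre [ 0.5374 -0.0044] ang 90.24 0.16814582460963381
[[0.504  0.3703 0.2   ]
 [0.5074 0.3274 0.2   ]
 [0.4112 0.3198 0.2   ]
 [0.4078 0.3621 0.2   ]]
port [0.45759922 0.34490827 0.2       ]
[[0.6634 0.4311 0.2   ]
 [0.6758 0.2922 0.2   ]
 [0.3987 0.27   0.2   ]
 [0.3912 0.4038 0.2   ]] [0.53225439 0.34928326 0.2       ]
scene box top [[0.411 0.27  0.2  ]
 [0.41  0.397 0.2  ]
 [0.662 0.432 0.2  ]
 [0.684 0.284 0.2  ]]
scene port [[0.414 0.31  0.2  ]
 [0.411 0.359 0.2  ]
 [0.507 0.379 0.2  ]
 [0.514 0.327 0.2  ]]
```

Call:
{"method": "move_arm", "body": {
  "steps": [
    {"spin": -0.136},
    {"spin": -0.136},
    {"spin": -0.136},
    {"spin": -0.136},
    {"spin": -0.136},
    {"spin": -0.136},
    {"spin": -0.136},
    {"spin": -0.136},
    {"spin": -0.136},
    {"dx": 2,"dy": 1},
    {"dx": 3,"dy": 2},
    {"dx": 3,"dy": 2}
  ]
}}

```text
$.steps[0]: bad value
```

Call:
{"method": "move_arm", "body": {
  "steps": [
    {"dx": 3.4,"dy": 2.1},
    {"dx": 3.4,"dy": 2.1},
    {"dx": 3.4,"dy": 2.1},
    {"dx": 3.4,"dy": 2.1},
    {"dx": 3.4,"dy": 2.1},
    {"dx": 3.4,"dy": 2.1},
    {"dx": 3.4,"dy": 2.1},
    {"dx": 3.4,"dy": 2.1},
    {"dx": 3.4,"dy": 2.1},
    {"dx": 3.4,"dy": 2.1},
    {"dx": 3.4,"dy": 2.1},
    {}
  ]
}}

```text
$.steps[0]: bad value
```

```bash
cat > go.py <<'E'
# go.py x y z theta_deg : offsets (cm, in the tool axes after the spin) from the present TCP; z = grasp-point height
import sys; from h import *; from bench import telemetry
def rel(x,y,z,th):
    s=telemetry.read_state();p,M=tool(s);cur=np.degrees(np.arctan2(M[1,0],M[0,0]));sp=(cur-th+180)%360-180
    c,q=np.cos(np.radians(th)),np.sin(np.radians(th));d=np.array([x,y,z+.164])-p
    print("t %.1f"%s["time"],"grasp",(p-[0,0,.164]).round(4),"th %.2f"%cur,"tilt",M[:2,2].round(4),"| spin %.3f dx %.2f dy %.2f dz %.2f"%(np.radians(sp),100*(c*d[0]+q*d[1]),100*(q*d[0]-c*d[1]),-100*d[2]),"q7 %.2f"%s["joint_positions"][6],"w %.4f"%s["width"])
if __name__=="__main__": rel(*map(float,sys.argv[1:]))
E
python3 go.py .5376 -.0603 .076 90.3
```

```text
t 0.1 grasp [ 0.2118 -0.5879  0.24  ] th 19.82 tilt [-0.0005  0.0012] | spin -1.230 dx 52.59 dy 32.85 dz 16.40 q7 -0.09 w 0.0868
```

Call:
{"method": "move_arm", "body": {
  "steps": [
    {"dx": 0,"dy": 0,"dz": 0,"spin": -0.137},
    {"dx": 0,"dy": 0,"dz": 0,"spin": -0.137},
    {"dx": 0,"dy": 0,"dz": 0,"spin": -0.137},
    {"dx": 0,"dy": 0,"dz": 0,"spin": -0.137},
    {"dx": 0,"dy": 0,"dz": 0,"spin": -0.137},
    {"dx": 0,"dy": 0,"dz": 0,"spin": -0.137},
    {"dx": 0,"dy": 0,"dz": 0,"spin": -0.137},
    {"dx": 0,"dy": 0,"dz": 0,"spin": -0.137},
    {"dx": 0,"dy": 0,"dz": 0,"spin": -0.134},
    {"dx": 2,"dy": 1,"dz": 0,"spin": 0},
    {"dx": 3,"dy": 2,"dz": 0,"spin": 0},
    {"dx": 3,"dy": 2,"dz": 0,"spin": 0}
  ]
}}

```text
time: 1.3
ee_pos: [0.2616, -0.5069, 0.4041]
eef_rot: [0.706, 0.708, 0.0, -0.0]
ft_force: [1.4, -1.4, 0.3]
width: 0.0872
grip_force: 0.0
```

Call:
{"method": "move_arm", "body": {
  "steps": [
    {"dx": 4,"dy": 2.5,"dz": 0.5,"spin": 0},
    {"dx": 4,"dy": 2.5,"dz": 0.5,"spin": 0},
    {"dx": 4,"dy": 2.5,"dz": 0.5,"spin": 0},
    {"dx": 4,"dy": 2.5,"dz": 0.5,"spin": 0},
    {"dx": 4,"dy": 2.5,"dz": 0.5,"spin": 0},
    {"dx": 4,"dy": 2.5,"dz": 0.5,"spin": 0},
    {"dx": 4,"dy": 2.5,"dz": 0.5,"spin": 0},
    {"dx": 4,"dy": 2.5,"dz": 0.5,"spin": 0},
    {"dx": 4,"dy": 2.5,"dz": 0.5,"spin": 0},
    {"dx": 4,"dy": 2.5,"dz": 0.5,"spin": 0},
    {"dx": 3,"dy": 0,"dz": 0.5,"spin": 0},
    {"dx": 0,"dy": 0,"dz": 0,"spin": 0}
  ]
}}

```text
time: 2.5
ee_pos: [0.5094, -0.0715, 0.349]
eef_rot: [0.703, 0.711, 0.0, -0.001]
ft_force: [0.7, -0.7, -0.8]
width: 0.0869
grip_force: 0.0
```

```bash
python3 go.py .5378 -.0603 .076 90.3
```

```text
t 2.5 grasp [ 0.5094 -0.0715  0.185 ] th 90.70 tilt [-0.0012  0.0022] | spin 0.007 dx 1.11 dy 2.84 dz 10.90 q7 -0.04 w 0.0869
```

Call:
{"method": "move_arm", "body": {
  "steps": [
    {"dx": 1.1,"dy": 2.8,"dz": 0,"spin": 0.007},
    {"dx": 0,"dy": 0,"dz": 2,"spin": 0},
    {"dx": 0,"dy": 0,"dz": 2,"spin": 0},
    {"dx": 0,"dy": 0,"dz": 2,"spin": 0},
    {"dx": 0,"dy": 0,"dz": 0,"spin": 0},
    {"dx": 0,"dy": 0,"dz": 0,"spin": 0}
  ]
}}

```text
time: 3.1
ee_pos: [0.5372, -0.0659, 0.29]
eef_rot: [0.708, 0.706, -0.0, -0.0]
ft_force: [0.0, 0.5, -0.1]
width: 0.0869
grip_force: 0.0
```

```bash
python3 go.py .5378 -.0603 .076 90.3
```

```text
t 3.1 grasp [ 0.5372 -0.0659  0.126 ] th 89.85 tilt [-0.0005 -0.0001] | spin -0.008 dx 0.56 dy 0.06 dz 5.00 q7 -0.13 w 0.0869
```

Call:
{"method": "move_arm", "body": {
  "steps": [
    {"dx": 0.55,"dy": 0.05,"dz": 0,"spin": -0.008},
    {"dx": 0,"dy": 0,"dz": 1,"spin": 0},
    {"dx": 0,"dy": 0,"dz": 2,"spin": 0},
    {"dx": 0,"dy": 0,"dz": 2,"spin": 0},
    {"dx": 0,"dy": 0,"dz": 0,"spin": 0},
    {"dx": 0,"dy": 0,"dz": 0,"spin": 0},
    {"dx": 0,"dy": 0,"dz": 0,"spin": 0}
  ]
}}

```text
time: 3.8
ee_pos: [0.5382, -0.0598, 0.2409]
eef_rot: [0.705, 0.709, 0.0, 0.001]
ft_force: [-0.3, 0.1, -0.0]
width: 0.087
grip_force: 0.0
```

```bash
python3 go.py .5378 -.0603 .076 90.3
```

```text
t 3.8 grasp [ 0.5382 -0.0598  0.0769] th 90.35 tilt [ 0.0017 -0.0003] | spin 0.001 dx -0.05 dy -0.04 dz 0.09 q7 -0.17 w 0.0870
```

Call:
{"method": "move_arm", "body": {
  "claw": 3.5,
  "squeeze": 35,
  "steps": [
    {"dx": 0,"dy": 0,"dz": 0,"spin": 0},
    {"dx": 0,"dy": 0,"dz": 0,"spin": 0},
    {"dx": 0,"dy": 0,"dz": 0,"spin": 0},
    {"dx": 0,"dy": 0,"dz": 0,"spin": 0},
    {"dx": 0,"dy": 0,"dz": 0,"spin": 0},
    {"dx": 0,"dy": 0,"dz": 0,"spin": 0},
    {"dx": 0,"dy": 0,"dz": -0.5,"spin": 0},
    {"dx": 0,"dy": 0,"dz": -1,"spin": 0},
    {"dx": 0,"dy": 0,"dz": -1,"spin": 0},
    {"dx": 0,"dy": 0,"dz": -2,"spin": 0},
    {"dx": 0,"dy": 0,"dz": -2,"spin": 0},
    {"dx": 0,"dy": 0,"dz": -2,"spin": 0}
  ]
}}

```text
time: 5.0
ee_pos: [0.5377, -0.0597, 0.3265]
eef_rot: [0.705, 0.709, 0.0, 0.0]
ft_force: [-0.4, 0.5, -0.7]
width: 0.0438
grip_force: 34.9
```

Call:
{"method": "move_arm", "body": {
  "steps": [
    {"dx": 0,"dy": 0,"dz": -3,"spin": 0},
    {"dx": 0,"dy": 0,"dz": -4,"spin": 0},
    {"dx": 0,"dy": 0,"dz": -4,"spin": 0},
    {"dx": 2,"dy": 0,"dz": -4,"spin": 0},
    {"dx": 4,"dy": -1,"dz": 0,"spin": 0},
    {"dx": 4,"dy": -1,"dz": 0,"spin": 0},
    {"dx": 4,"dy": -1,"dz": 0,"spin": 0},
    {"dx": 4,"dy": -1,"dz": 0,"spin": 0},
    {"dx": 4,"dy": -1,"dz": 0,"spin": 0},
    {"dx": 4,"dy": -1,"dz": 0,"spin": 0},
    {"dx": 4,"dy": -1,"dz": 0,"spin": 0},
    {"dx": 3,"dy": -1,"dz": 0,"spin": 0}
  ]
}}

```text
time: 6.2
ee_pos: [0.4543, 0.2721, 0.4758]
eef_rot: [0.704, 0.71, 0.001, 0.0]
ft_force: [0.6, -0.6, -0.8]
width: 0.0441
grip_force: 34.9
```

```bash
cat > p.py <<'E'
# port and box from a fresh top picture
from h import *; from bench import imaging; import sys
t=imaging.camera("top");pickle.dump(t,open("t.pkl","wb"))
X0,Y0,X1,Y1=60,110,190,260
im=cv2.resize(t["img"][Y0:Y1,X0:X1,::-1],None,fx=4,fy=4,interpolation=cv2.INTER_NEAREST)
cv2.imwrite(f"pics/{sys.argv[1]}.png",im)
t0=pickle.load(open("top0.pkl","rb"))
g0,g1=[cv2.cvtColor(q["img"],cv2.COLOR_RGB2GRAY).astype(float) for q in(t0,t)]
# diff in strips free of the arm: box left edge and front-left corner
print("change box", np.abs(g1-g0)[138:248,95:115].mean().round(2), np.abs(g1-g0)[138:150,95:160].mean().round(2), np.abs(g1-g0)[195:248,95:150].mean().round(2))
E
python3 p.py w1; python3 go.py .4585 .3445 .33 94.7
```

```text
change box 33.91 9.33 51.81
t 6.2 grasp [0.4516 0.2765 0.312 ] th 90.78 tilt [0.0004 0.0027] | spin -0.068 dx 6.72 dy 1.24 dz -1.80 q7 -0.74 w 0.0439
```

View pics/w1.png

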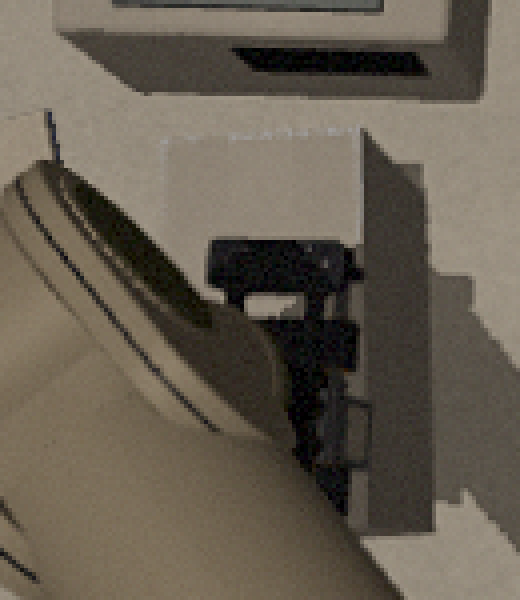

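The box has not moved: its far right top corner, at (361,128) in the crop, matches the start. I'll go over the port.

Call:
{"method": "move_arm", "body": {
  "steps": [
    {"dx": 2,"dy": 0,"dz": 0,"spin": -0.068},
    {"dx": 2,"dy": 0.5,"dz": 0,"spin": 0},
    {"dx": 2,"dy": 0.5,"dz": 0,"spin": 0},
    {"dx": 0.6,"dy": 0.2,"dz": 0,"spin": 0},
    {"dx": 0,"dy": 0,"dz": 0,"spin": 0},
    {"dx": 0,"dy": 0,"dz": 0,"spin": 0},
    {"dx": 0,"dy": 0,"dz": 0,"spin": 0},
    {"dx": 0,"dy": 0,"dz": 0,"spin": 0}
  ]
}}

```text
time: 7.05
ee_pos: [0.4644, 0.3356, 0.4749]
eef_rot: [0.681, 0.732, 0.0, 0.0]
ft_force: [-0.2, -0.3, -1.4]
width: 0.0435
grip_force: 34.9
```

```bash
python3 go.py .4585 .3435 .285 94.7
python3 - <<'E'
from h import *; from bench import imaging
s=imaging.camera("scene");pickle.dump(s,open("s.pkl","wb"))
cv2.imwrite("pics/s1.png",cv2.resize(s["img"][110:250,330:490,::-1],None,fx=4,fy=4,interpolation=cv2.INTER_CUBIC))
E
```

```text
t 7.0 grasp [0.4644 0.3356 0.3109] th 94.17 tilt [ 0.0006 -0.0005] | spin -0.009 dx 0.83 dy -0.52 dz 2.59 q7 -0.82 w 0.0435
```

View pics/s1.png

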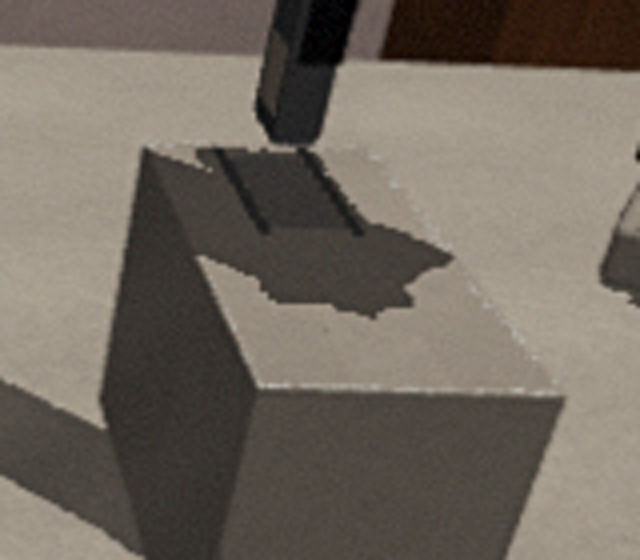

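The scene crop shows the cartridge hanging over the port, between the bars (215–360, 150–235).

Call:
{"method": "move_arm", "body": {
  "steps": [
    {"dx": 0.8,"dy": -0.5,"dz": 0,"spin": -0.009},
    {"dx": 0,"dy": 0,"dz": 1.3,"spin": 0},
    {"dx": 0,"dy": 0,"dz": 1.3,"spin": 0},
    {"dx": 0,"dy": 0,"dz": 0,"spin": 0},
    {"dx": 0,"dy": 0,"dz": 0,"spin": 0},
    {"dx": 0,"dy": 0,"dz": 0,"spin": 0}
  ]
}}

```text
time: 7.7
ee_pos: [0.4588, 0.344, 0.4489]
eef_rot: [0.677, 0.736, 0.0, 0.0]
ft_force: [0.3, 1.0, -1.8]
width: 0.0439
grip_force: 34.9
```

```bash
python3 go.py .4585 .3435 .16 94.7
python3 - <<'E'
from h import *
s=pickle.load(open("s.pkl","rb"))
P=onz(s,np.array([(222,150),(300,150),(352,233),(270,233)])/4+[330,110]-.4,.2);print(P.round(3),P.mean(0).round(4))
E
```

```text
t 7.7 grasp [0.4588 0.344  0.2849] th 94.74 tilt [0.0002 0.0001] | spin 0.001 dx -0.04 dy -0.03 dz 12.49 q7 -0.84 w 0.0439
[[0.406 0.318 0.2  ]
 [0.399 0.365 0.2  ]
 [0.51  0.373 0.2  ]
 [0.516 0.328 0.2  ]] [0.4577 0.3459 0.2   ]
```

Call:
{"method": "move_arm", "body": {
  "steps": [
    {"dx": 0,"dy": 0,"dz": 1,"spin": 0},
    {"dx": 0,"dy": 0,"dz": 1,"spin": 0},
    {"dx": 0,"dy": 0,"dz": 1,"spin": 0},
    {"dx": 0,"dy": 0,"dz": 1,"spin": 0},
    {"dx": 0,"dy": 0,"dz": 1,"spin": 0},
    {"dx": 0,"dy": 0,"dz": 1,"spin": 0}
  ]
}}

```text
time: 8.3
ee_pos: [0.4586, 0.3438, 0.3875]
eef_rot: [0.677, 0.736, -0.0, 0.0]
ft_force: [0.4, -1.2, -1.1]
width: 0.0435
grip_force: 34.9
```

Call:
{"method": "move_arm", "body": {
  "steps": [
    {"dx": 0,"dy": 0,"dz": 1,"spin": 0},
    {"dx": 0,"dy": 0,"dz": 1,"spin": 0},
    {"dx": 0,"dy": 0,"dz": 1,"spin": 0},
    {"dx": 0,"dy": 0,"dz": 1,"spin": 0},
    {"dx": 0,"dy": 0,"dz": 1,"spin": 0},
    {"dx": 0,"dy": 0,"dz": 1,"spin": 0},
    {"dx": 0,"dy": 0,"dz": 0,"spin": 0}
  ]
}}

```text
time: 9.0
ee_pos: [0.4585, 0.3436, 0.3271]
eef_rot: [0.677, 0.736, -0.001, -0.0]
ft_force: [-0.9, -2.2, -2.2]
width: 0.0435
grip_force: 35.0
```

Call:
{"method": "move_arm", "body": {
  "claw": 5.6,
  "steps": [
    {"dx": 0,"dy": 0,"dz": 0,"spin": 0},
    {"dx": 0,"dy": 0,"dz": 0,"spin": 0},
    {"dx": 0,"dy": 0,"dz": 0,"spin": 0},
    {"dx": 0,"dy": 0,"dz": 0,"spin": 0},
    {"dx": 0,"dy": 0,"dz": -1,"spin": 0},
    {"dx": 0,"dy": 0,"dz": -2,"spin": 0},
    {"dx": 0,"dy": 0,"dz": -3,"spin": 0},
    {"dx": 0,"dy": 0,"dz": -3,"spin": 0},
    {"dx": 0,"dy": 0,"dz": 0,"spin": 0}
  ]
}}

```text
time: 9.9
ee_pos: [0.4585, 0.3453, 0.4236]
eef_rot: [0.677, 0.736, 0.003, 0.0]
ft_force: [0.5, -0.1, -0.2]
width: 0.0557
grip_force: 0.0
```

Run:
```python
from h import *; from bench import imaging
s=imaging.camera("scene");pickle.dump(s,open("s.pkl","wb"))
cv2.imwrite("pics/s2.png",cv2.resize(s["img"][110:250,330:490,::-1],None,fx=4,fy=4,interpolation=cv2.INTER_CUBIC))
```

```text
(no output)
```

View pics/s2.png

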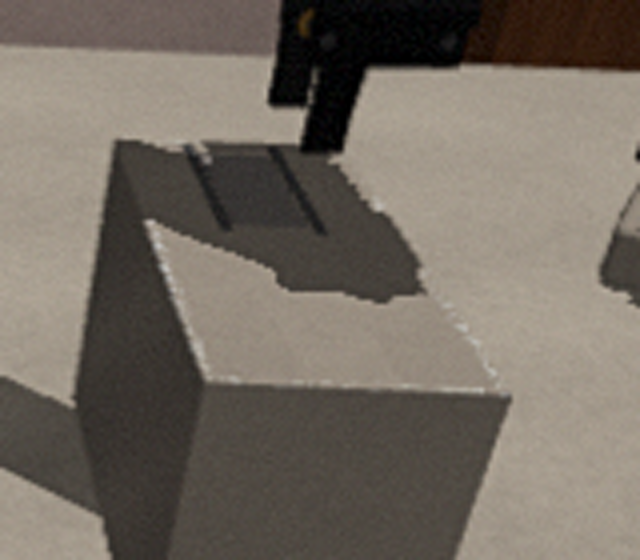

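The flap is shut and the cartridge is gone, but the box has been knocked: its near corner moved from (260,390) to (205,380). I'll fetch the second spent cartridge and re-measure the box on the way.

Call:
{"method": "move_arm", "body": {
  "claw": 8.7,
  "steps": [
    {"dx": 0,"dy": 0,"dz": -1,"spin": 0.077},
    {"dx": -3,"dy": 0.8,"dz": 0,"spin": 0},
    {"dx": -3,"dy": 0.8,"dz": 0,"spin": 0},
    {"dx": -3,"dy": 0.8,"dz": 0,"spin": 0},
    {"dx": -3,"dy": 0.8,"dz": 0,"spin": 0},
    {"dx": -3,"dy": 0.8,"dz": 0,"spin": 0},
    {"dx": -3,"dy": 0.8,"dz": 0,"spin": 0},
    {"dx": -3,"dy": 0.8,"dz": 0,"spin": 0},
    {"dx": -3,"dy": 0.8,"dz": 0,"spin": 0},
    {"dx": -3,"dy": 0.8,"dz": 1,"spin": 0},
    {"dx": -2,"dy": 0.8,"dz": 2,"spin": 0},
    {"dx": 0,"dy": 0,"dz": 3,"spin": 0}
  ]
}}

```text
time: 11.15
ee_pos: [0.5415, 0.051, 0.3684]
eef_rot: [0.707, 0.707, 0.0, 0.001]
ft_force: [-0.2, 0.4, 0.0]
width: 0.0866
grip_force: 0.0
```

Call:
{"method": "move_arm", "body": {
  "steps": [
    {"dx": 0,"dy": 0,"dz": 2,"spin": 0},
    {"dx": 0,"dy": 0,"dz": 2,"spin": 0},
    {"dx": 0,"dy": 0,"dz": 0,"spin": 0},
    {"dx": 0,"dy": 0,"dz": 0,"spin": 0},
    {"dx": 0,"dy": 0,"dz": 0,"spin": 0}
  ]
}}

```text
time: 11.65
ee_pos: [0.5407, 0.0548, 0.3298]
eef_rot: [0.705, 0.709, 0.001, 0.0]
ft_force: [-0.4, -0.9, 0.7]
width: 0.0868
grip_force: 0.0
```

```bash
python3 p.py w2; python3 go.py .5378 .0516 .077 90.3
```

```text
change box 5.7 7.3 14.58
t 11.7 grasp [0.5407 0.0547 0.1659] th 90.35 tilt [ 0.0016 -0.    ] | spin 0.001 dx -0.31 dy -0.29 dz 8.89 q7 -0.36 w 0.0869
```

View pics/w2.png

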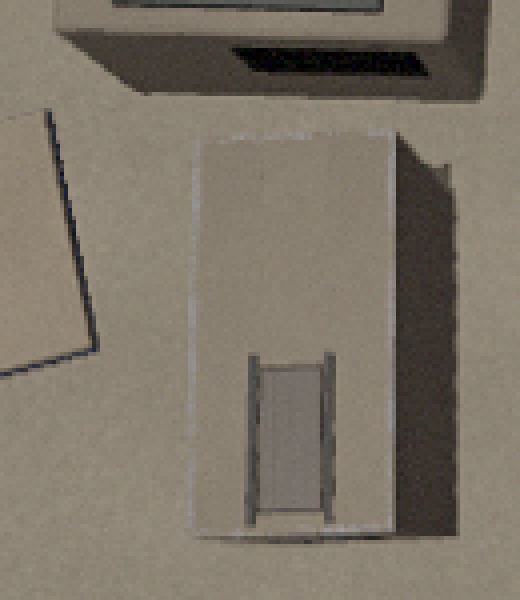

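The box now has its port at crop (260–323, 366–510).

Run:
```python
from h import *
t=pickle.load(open("t.pkl","rb"))
for q in([(260,368),(323,365),(322,508),(257,511)],[(198,142),(397,132),(394,530),(192,534)]):
    P=onz(t,np.array(q)/4+[60,110]-.5,.2)[:,:2];print(P.round(4).tolist(),P.mean(0).round(4),[np.degrees(np.arctan2(*(P[a]-P[b])[::-1])).round(2) for a,b in((0,3),(1,2))])
```

```text
[[0.5046, 0.3501], [0.5078, 0.3073], [0.4111, 0.3007], [0.4079, 0.3442]] [0.4579 0.3256] [np.float64(3.48), np.float64(3.89)]
[[0.6625, 0.4071], [0.6735, 0.2683], [0.3979, 0.2515], [0.3914, 0.3866]] [0.5313 0.3284] [np.float64(4.32), np.float64(3.49)]
```

Call:
{"method": "move_arm", "body": {
  "steps": [
    {"dx": -0.3,"dy": -0.3,"dz": 0,"spin": 0},
    {"dx": 0,"dy": 0,"dz": 2,"spin": 0},
    {"dx": 0,"dy": 0,"dz": 2,"spin": 0},
    {"dx": 0,"dy": 0,"dz": 0,"spin": 0},
    {"dx": 0,"dy": 0,"dz": 0,"spin": 0},
    {"dx": 0,"dy": 0,"dz": 0,"spin": 0}
  ]
}}

```text
time: 12.3
ee_pos: [0.5378, 0.0516, 0.29]
eef_rot: [0.705, 0.709, 0.001, 0.001]
ft_force: [-0.4, -0.5, 0.6]
width: 0.087
grip_force: 0.0
```

```bash
python3 go.py .5378 .0516 .077 90.3
```

```text
t 12.3 grasp [0.5378 0.0516 0.126 ] th 90.34 tilt [0.0017 0.    ] | spin 0.001 dx 0.00 dy 0.00 dz 4.90 q7 -0.38 w 0.0870
```

Call:
{"method": "move_arm", "body": {
  "steps": [
    {"dx": 0,"dy": 0,"dz": 2,"spin": 0},
    {"dx": 0,"dy": 0,"dz": 2,"spin": 0},
    {"dx": 0,"dy": 0,"dz": 0.9,"spin": 0},
    {"dx": 0,"dy": 0,"dz": 0,"spin": 0},
    {"dx": 0,"dy": 0,"dz": 0,"spin": 0},
    {"dx": 0,"dy": 0,"dz": 0,"spin": 0}
  ]
}}

```text
time: 12.9
ee_pos: [0.5379, 0.0516, 0.2409]
eef_rot: [0.705, 0.709, 0.001, 0.001]
ft_force: [-0.6, 0.2, -0.2]
width: 0.0869
grip_force: 0.0
```

Call:
{"method": "move_arm", "body": {
  "claw": 3.5,
  "squeeze": 35,
  "steps": [
    {"dx": 0,"dy": 0,"dz": 0,"spin": 0},
    {"dx": 0,"dy": 0,"dz": 0,"spin": 0},
    {"dx": 0,"dy": 0,"dz": 0,"spin": 0},
    {"dx": 0,"dy": 0,"dz": 0,"spin": 0},
    {"dx": 0,"dy": 0,"dz": 0,"spin": 0},
    {"dx": 0,"dy": 0,"dz": 0,"spin": 0},
    {"dx": 0,"dy": 0,"dz": -0.5,"spin": 0},
    {"dx": 0,"dy": 0,"dz": -1,"spin": 0},
    {"dx": 0,"dy": 0,"dz": -1,"spin": 0},
    {"dx": 0,"dy": 0,"dz": -2,"spin": 0},
    {"dx": 0,"dy": 0,"dz": -3,"spin": 0},
    {"dx": 0,"dy": 0,"dz": -4,"spin": 0}
  ]
}}

```text
time: 14.1
ee_pos: [0.5368, 0.0514, 0.3556]
eef_rot: [0.705, 0.709, -0.001, -0.001]
ft_force: [1.4, -1.0, -0.6]
width: 0.0441
grip_force: 34.9
```

Call:
{"method": "move_arm", "body": {
  "steps": [
    {"dx": 0,"dy": 0,"dz": -4,"spin": 0},
    {"dx": 0,"dy": 0,"dz": -4,"spin": 0},
    {"dx": 2,"dy": 0,"dz": -4,"spin": -0.058},
    {"dx": 3,"dy": -0.7,"dz": 0,"spin": 0},
    {"dx": 3,"dy": -0.7,"dz": 0,"spin": 0},
    {"dx": 3,"dy": -0.7,"dz": 0,"spin": 0},
    {"dx": 3,"dy": -0.7,"dz": 0,"spin": 0},
    {"dx": 3,"dy": -0.7,"dz": 0,"spin": 0},
    {"dx": 3,"dy": -0.7,"dz": 0,"spin": 0},
    {"dx": 3,"dy": -0.7,"dz": 0,"spin": 0},
    {"dx": 3,"dy": -0.7,"dz": 0,"spin": 0},
    {"dx": 0,"dy": 0,"dz": 0,"spin": 0}
  ]
}}

```text
time: 15.3
ee_pos: [0.4631, 0.3115, 0.4758]
eef_rot: [0.682, 0.732, 0.001, -0.001]
ft_force: [-1.3, 0.6, -1.9]
width: 0.0439
grip_force: 34.9
```

```bash
python3 go.py .4587 .3252 .285 93.7
```

```text
t 15.3 grasp [0.4631 0.3115 0.3118] th 94.07 tilt [-0.0001  0.0023] | spin 0.006 dx 1.39 dy -0.35 dz 2.68 q7 -0.77 w 0.0439
```

Call:
{"method": "move_arm", "body": {
  "steps": [
    {"dx": 0.8,"dy": -0.2,"dz": 0,"spin": 0.006},
    {"dx": 0,"dy": 0,"dz": 1.3,"spin": 0},
    {"dx": 0,"dy": 0,"dz": 1.3,"spin": 0},
    {"dx": 0,"dy": 0,"dz": 0,"spin": 0},
    {"dx": 0,"dy": 0,"dz": 0,"spin": 0},
    {"dx": 0,"dy": 0,"dz": 0,"spin": 0}
  ]
}}

```text
time: 15.9
ee_pos: [0.4638, 0.315, 0.449]
eef_rot: [0.687, 0.727, 0.0, 0.0]
ft_force: [0.8, 0.3, -0.9]
width: 0.0441
grip_force: 34.9
```

```bash
python3 go.py .4587 .3252 .16 93.7
python3 - <<'E'
from h import *; from bench import imaging
s=imaging.camera("scene");b=pickle.load(open("s.pkl","rb"))
print("box change",np.abs(s["img"].astype(float)-b["img"])[200:250,340:460].mean().round(2))
E
```

```text
t 15.9 grasp [0.4638 0.315  0.285 ] th 93.28 tilt [0.0003 0.0001] | spin -0.007 dx 1.06 dy -0.44 dz 12.50 q7 -0.80 w 0.0441
box change 4.22
```

Call:
{"method": "move_arm", "body": {
  "steps": [
    {"dx": 1.05,"dy": -0.45,"dz": 0,"spin": -0.007},
    {"dx": 0,"dy": 0,"dz": 0,"spin": 0},
    {"dx": 0,"dy": 0,"dz": 0,"spin": 0},
    {"dx": 0,"dy": 0,"dz": 1,"spin": 0},
    {"dx": 0,"dy": 0,"dz": 1,"spin": 0},
    {"dx": 0,"dy": 0,"dz": 1,"spin": 0},
    {"dx": 0,"dy": 0,"dz": 1,"spin": 0}
  ]
}}

```text
time: 16.65
ee_pos: [0.4585, 0.3251, 0.4075]
eef_rot: [0.684, 0.73, -0.0, 0.0]
ft_force: [-0.3, -1.7, 0.6]
width: 0.0438
grip_force: 34.9
```

Call:
{"method": "move_arm", "body": {
  "steps": [
    {"dx": 0,"dy": 0,"dz": 1,"spin": 0},
    {"dx": 0,"dy": 0,"dz": 1,"spin": 0},
    {"dx": 0,"dy": 0,"dz": 1,"spin": 0},
    {"dx": 0,"dy": 0,"dz": 1,"spin": 0},
    {"dx": 0,"dy": 0,"dz": 1,"spin": 0},
    {"dx": 0,"dy": 0,"dz": 1,"spin": 0},
    {"dx": 0,"dy": 0,"dz": 1,"spin": 0},
    {"dx": 0,"dy": 0,"dz": 1,"spin": 0},
    {"dx": 0,"dy": 0,"dz": 0,"spin": 0}
  ]
}}

```text
time: 17.55
ee_pos: [0.4582, 0.3251, 0.3271]
eef_rot: [0.684, 0.73, -0.001, -0.0]
ft_force: [0.2, -0.7, -1.9]
width: 0.0439
grip_force: 34.9
```

Call:
{"method": "move_arm", "body": {
  "claw": 5.6,
  "steps": [
    {"dx": 0,"dy": 0,"dz": 0,"spin": 0},
    {"dx": 0,"dy": 0,"dz": 0,"spin": 0},
    {"dx": 0,"dy": 0,"dz": 0,"spin": 0},
    {"dx": 0,"dy": 0,"dz": 0,"spin": 0},
    {"dx": 0,"dy": 0,"dz": -1,"spin": 0},
    {"dx": 0,"dy": 0,"dz": -2,"spin": 0},
    {"dx": 0,"dy": 0,"dz": -3,"spin": 0},
    {"dx": 0,"dy": 0,"dz": -4,"spin": 0},
    {"dx": -2,"dy": 0,"dz": 0,"spin": 0.058},
    {"dx": -4,"dy": 0,"dz": 0,"spin": 0},
    {"dx": -4,"dy": 0,"dz": 0,"spin": 0},
    {"dx": -4,"dy": 0,"dz": 0,"spin": 0}
  ]
}}

```text
time: 18.75
ee_pos: [0.4602, 0.1847, 0.4296]
eef_rot: [0.704, 0.71, 0.001, 0.0]
ft_force: [0.3, -0.5, -0.3]
width: 0.056
grip_force: 0.0
```

Call:
{"method": "move_arm", "body": {
  "claw": 8.7,
  "steps": [
    {"dx": -4,"dy": 0,"dz": 0,"spin": 0},
    {"dx": -4,"dy": 0,"dz": 0,"spin": 0},
    {"dx": -4,"dy": 0,"dz": 0,"spin": 0},
    {"dx": -4,"dy": 0,"dz": 0,"spin": 0},
    {"dx": -4,"dy": 0,"dz": 0,"spin": 0},
    {"dx": -4,"dy": 0,"dz": 0,"spin": 0},
    {"dx": -4,"dy": 0,"dz": 0,"spin": 0},
    {"dx": 0,"dy": 0,"dz": 0,"spin": 0},
    {"dx": 0,"dy": 0,"dz": 0,"spin": 0},
    {"dx": 0,"dy": 0,"dz": 0,"spin": 0}
  ]
}}

```text
time: 19.75
ee_pos: [0.4627, -0.0931, 0.4293]
eef_rot: [0.704, 0.71, 0.0, 0.0]
ft_force: [-0.1, 0.7, -0.2]
width: 0.0869
grip_force: 0.0
```

```bash
python3 p.py w3
python3 - <<'E'
from h import *; from m import fresh
t=pickle.load(open("t.pkl","rb"));fresh(t)
a=cv2.resize(t["img"][170:225,205:305,::-1],None,fx=6,fy=6,interpolation=cv2.INTER_NEAREST)
b=cv2.resize(t["img"][120:260,85:190,::-1],None,fx=2,fy=2)
im=np.zeros((600,800,3),np.uint8);im[:330,:600]=a;im[330:330+270,:210]=b[:270]
c=t["img"][160:280,310:400,::-1];im[335:575,300:480]=cv2.resize(c,None,fx=2,fy=2);cv2.imwrite("pics/w3b.png",im)
E
python3 go.py .4955 -.2561 .067 106.1
```

```text
change box 7.56 9.17 15.75
A [ 0.4971 -0.2595] 0.0209 -2.3
B [ 0.4681 -0.3856] 0.022 5.0
C [ 0.3742 -0.2771] 0.0216 3.4
t 19.8 grasp [ 0.4627 -0.093   0.2652] th 90.53 tilt [ 0.0007 -0.0001] | spin -0.272 dx -16.58 dy -1.37 dz 19.82 q7 0.11 w 0.0870
```

View pics/w3b.png

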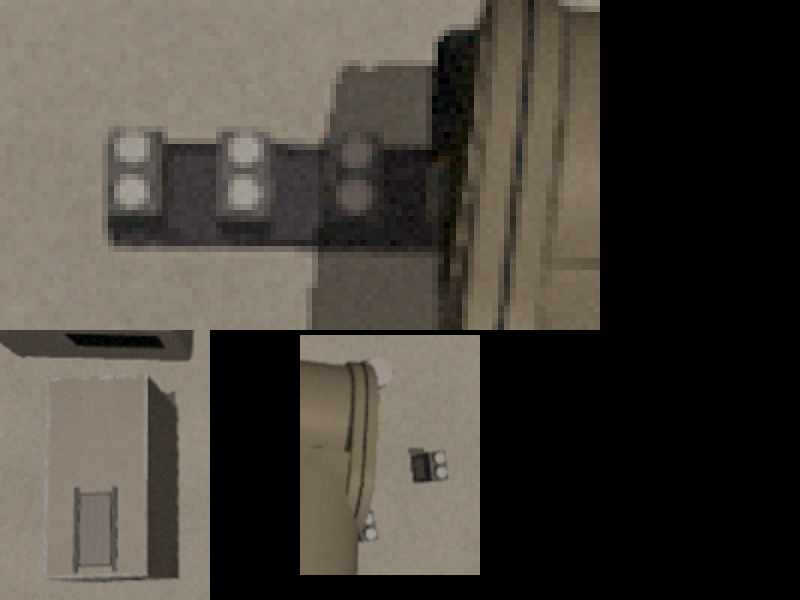

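Waste is done: the flap is shut and the in-use cartridges are standing. Next I'll take fresh A.

Call:
{"method": "move_arm", "body": {
  "claw": 6.5,
  "steps": [
    {"dx": 0,"dy": 0,"dz": 0,"spin": -0.136},
    {"dx": 0,"dy": 0,"dz": 0,"spin": -0.136},
    {"dx": -3.4,"dy": -0.3,"dz": 0,"spin": 0},
    {"dx": -3.4,"dy": -0.3,"dz": 0,"spin": 0},
    {"dx": -3.4,"dy": -0.3,"dz": 2,"spin": 0},
    {"dx": -3.4,"dy": -0.3,"dz": 3,"spin": 0},
    {"dx": -3,"dy": -0.2,"dz": 3,"spin": 0},
    {"dx": 0,"dy": 0,"dz": 3,"spin": 0},
    {"dx": 0,"dy": 0,"dz": 0,"spin": 0},
    {"dx": 0,"dy": 0,"dz": 0,"spin": 0},
    {"dx": 0,"dy": 0,"dz": 0,"spin": 0},
    {"dx": 0,"dy": 0,"dz": 0,"spin": 0}
  ]
}}

```text
time: 21.0
ee_pos: [0.4954, -0.2573, 0.3208]
eef_rot: [0.601, 0.799, 0.0, 0.002]
ft_force: [0.5, 0.2, -0.2]
width: 0.065
grip_force: 0.0
```

```bash
python3 go.py .4955 -.2561 .06 106.1
```

```text
t 21.0 grasp [ 0.4954 -0.2573  0.1568] th 106.05 tilt [ 0.0025 -0.0016] | spin -0.001 dx 0.11 dy 0.04 dz 9.68 q7 0.55 w 0.0650
```

Call:
{"method": "move_arm", "body": {
  "steps": [
    {"dx": 0.1,"dy": 0,"dz": 2,"spin": 0},
    {"dx": 0,"dy": 0,"dz": 2,"spin": 0},
    {"dx": 0,"dy": 0,"dz": 2,"spin": 0},
    {"dx": 0,"dy": 0,"dz": 2,"spin": 0},
    {"dx": 0,"dy": 0,"dz": 1.6,"spin": 0},
    {"dx": 0,"dy": 0,"dz": 0,"spin": 0},
    {"dx": 0,"dy": 0,"dz": 0,"spin": 0},
    {"dx": 0,"dy": 0,"dz": 0,"spin": 0}
  ]
}}

```text
time: 21.8
ee_pos: [0.495, -0.2571, 0.224]
eef_rot: [0.602, 0.799, 0.0, 0.001]
ft_force: [-0.4, 0.7, 0.2]
width: 0.0651
grip_force: 0.0
```

```bash
python3 go.py .4955 -.2561 .06 106.1
```

```text
t 21.8 grasp [ 0.495  -0.2571  0.06  ] th 105.99 tilt [ 0.0017 -0.001 ] | spin -0.002 dx 0.08 dy 0.07 dz 0.00 q7 0.50 w 0.0651
```

Call:
{"method": "move_arm", "body": {
  "claw": 3.5,
  "squeeze": 35,
  "steps": [
    {"dx": 0,"dy": 0,"dz": 0,"spin": 0},
    {"dx": 0,"dy": 0,"dz": 0,"spin": 0},
    {"dx": 0,"dy": 0,"dz": 0,"spin": 0},
    {"dx": 0,"dy": 0,"dz": 0,"spin": 0},
    {"dx": 0,"dy": 0,"dz": 0,"spin": 0},
    {"dx": 0,"dy": 0,"dz": 0,"spin": 0}
  ]
}}

```text
time: 22.4
ee_pos: [0.4948, -0.2569, 0.2231]
eef_rot: [0.602, 0.799, 0.0, 0.0]
ft_force: [-0.3, 0.1, 4.2]
width: 0.0438
grip_force: 35.0
```

```bash
python3 go.py .5376 .0516 .14 90.3
```

```text
t 22.4 grasp [ 0.4948 -0.2569  0.0591] th 105.99 tilt [ 0.0007 -0.0003] | spin 0.274 dx 30.83 dy 4.44 dz -8.09 q7 0.50 w 0.0438
```

Call:
{"method": "move_arm", "body": {
  "steps": [
    {"dx": 0,"dy": 0,"dz": -1,"spin": 0},
    {"dx": 0,"dy": 0,"dz": -2,"spin": 0},
    {"dx": 0,"dy": 0,"dz": -3,"spin": 0},
    {"dx": 0,"dy": 0,"dz": -4,"spin": 0},
    {"dx": 0,"dy": 0,"dz": -4,"spin": 0.137},
    {"dx": 0,"dy": 0,"dz": 0,"spin": 0.137},
    {"dx": 3,"dy": 0.6,"dz": 0,"spin": 0},
    {"dx": 4,"dy": 0.6,"dz": 0,"spin": 0},
    {"dx": 4,"dy": 0.6,"dz": 0,"spin": 0},
    {"dx": 4,"dy": 0.6,"dz": 0,"spin": 0},
    {"dx": 4,"dy": 0.6,"dz": 0,"spin": 0},
    {"dx": 4,"dy": 0.6,"dz": 0,"spin": 0}
  ]
}}

```text
time: 23.6
ee_pos: [0.529, -0.0252, 0.363]
eef_rot: [0.705, 0.709, -0.0, 0.0]
ft_force: [0.3, 0.4, -1.1]
width: 0.0441
grip_force: 35.0
```

Call:
{"method": "move_arm", "body": {
  "steps": [
    {"dx": 4,"dy": 0.6,"dz": 0,"spin": 0},
    {"dx": 3,"dy": 0.2,"dz": 0,"spin": 0},
    {"dx": 0.8,"dy": 0,"dz": 0,"spin": 0},
    {"dx": 0,"dy": 0,"dz": 0,"spin": 0},
    {"dx": 0,"dy": 0,"dz": 0,"spin": 0},
    {"dx": 0,"dy": 0,"dz": 0,"spin": 0},
    {"dx": 0,"dy": 0,"dz": 0,"spin": 0}
  ]
}}

```text
time: 24.3
ee_pos: [0.537, 0.0499, 0.3627]
eef_rot: [0.706, 0.708, -0.0, 0.0]
ft_force: [-0.3, -1.0, -1.5]
width: 0.0437
grip_force: 35.0
```

```bash
python3 go.py .5376 .0510 .0651 90.3
```

```text
t 24.3 grasp [0.537  0.0499 0.1987] th 90.17 tilt [-0.0001 -0.0005] | spin -0.002 dx 0.11 dy 0.06 dz 13.36 q7 -0.30 w 0.0437
```

Call:
{"method": "move_arm", "body": {
  "steps": [
    {"dx": 0.1,"dy": 0.05,"dz": 2,"spin": 0},
    {"dx": 0,"dy": 0,"dz": 2,"spin": 0},
    {"dx": 0,"dy": 0,"dz": 0,"spin": 0},
    {"dx": 0,"dy": 0,"dz": 0,"spin": 0},
    {"dx": 0,"dy": 0,"dz": 0,"spin": 0}
  ]
}}

```text
time: 24.8
ee_pos: [0.5379, 0.0522, 0.3239]
eef_rot: [0.705, 0.709, 0.001, 0.001]
ft_force: [1.0, -0.2, -2.4]
width: 0.0437
grip_force: 35.0
```

```bash
python3 go.py .5376 .0510 .0651 90.3
```

```text
t 24.8 grasp [0.5379 0.0522 0.1599] th 90.26 tilt [0.0015 0.    ] | spin -0.001 dx -0.12 dy -0.03 dz 9.48 q7 -0.33 w 0.0437
```

Call:
{"method": "move_arm", "body": {
  "steps": [
    {"dx": -0.08,"dy": -0.02,"dz": 0,"spin": 0},
    {"dx": 0,"dy": 0,"dz": 0,"spin": 0},
    {"dx": 0,"dy": 0,"dz": 0,"spin": 0},
    {"dx": 0,"dy": 0,"dz": 1,"spin": 0},
    {"dx": 0,"dy": 0,"dz": 0,"spin": 0},
    {"dx": 0,"dy": 0,"dz": 0,"spin": 0},
    {"dx": 0,"dy": 0,"dz": 0,"spin": 0}
  ]
}}

```text
time: 25.5
ee_pos: [0.5373, 0.0515, 0.3127]
eef_rot: [0.705, 0.709, -0.0, -0.0]
ft_force: [-0.7, 0.9, -2.5]
width: 0.0436
grip_force: 35.0
```

```bash
python3 go.py .5376 .0510 .0651 90.3
```

```text
t 25.5 grasp [0.5373 0.0515 0.1487] th 90.29 tilt [-0.0001  0.    ] | spin -0.000 dx -0.05 dy 0.03 dz 8.36 q7 -0.33 w 0.0436
```

Good. I'll lower slowly between the neighbours while watching the force.

Call:
{"method": "move_arm", "body": {
  "steps": [
    {"dx": -0.03,"dy": 0,"dz": 0.7,"spin": 0},
    {"dx": 0,"dy": 0,"dz": 0.7,"spin": 0},
    {"dx": 0,"dy": 0,"dz": 0.7,"spin": 0},
    {"dx": 0,"dy": 0,"dz": 0.7,"spin": 0},
    {"dx": 0,"dy": 0,"dz": 0,"spin": 0}
  ]
}}

```text
time: 26.0
ee_pos: [0.5369, 0.0511, 0.2834]
eef_rot: [0.705, 0.709, -0.001, -0.001]
ft_force: [-0.4, 0.7, -3.0]
width: 0.044
grip_force: 35.0
```

Call:
{"method": "move_arm", "body": {
  "steps": [
    {"dx": 0,"dy": 0,"dz": 0.8,"spin": 0},
    {"dx": 0,"dy": 0,"dz": 0.8,"spin": 0},
    {"dx": 0,"dy": 0,"dz": 0.8,"spin": 0},
    {"dx": 0,"dy": 0,"dz": 0.8,"spin": 0},
    {"dx": 0,"dy": 0,"dz": 0,"spin": 0}
  ]
}}

```text
time: 26.5
ee_pos: [0.5368, 0.051, 0.2514]
eef_rot: [0.705, 0.709, -0.001, -0.001]
ft_force: [-0.1, -0.1, -1.9]
width: 0.0437
grip_force: 35.0
```

Call:
{"method": "move_arm", "body": {
  "steps": [
    {"dx": 0,"dy": 0,"dz": 0.7,"spin": 0},
    {"dx": 0,"dy": 0,"dz": 0.7,"spin": 0},
    {"dx": 0,"dy": 0,"dz": 0.5,"spin": 0},
    {"dx": 0,"dy": 0,"dz": 0.3,"spin": 0},
    {"dx": 0,"dy": 0,"dz": 0,"spin": 0}
  ]
}}

```text
time: 27.0
ee_pos: [0.5371, 0.0511, 0.2303]
eef_rot: [0.705, 0.709, -0.0, -0.0]
ft_force: [0.4, 0.3, -1.6]
width: 0.0438
grip_force: 35.0
```

Call:
{"method": "move_arm", "body": {
  "steps": [
    {"dx": 0,"dy": 0,"dz": 0.15,"spin": 0},
    {"dx": 0,"dy": 0,"dz": 0,"spin": 0},
    {"dx": 0,"dy": 0,"dz": 0,"spin": 0}
  ]
}}

```text
time: 27.3
ee_pos: [0.5374, 0.0512, 0.2294]
eef_rot: [0.705, 0.709, 0.0, 0.0]
ft_force: [-0.2, 0.2, -1.8]
width: 0.044
grip_force: 35.0
```

Call:
{"method": "move_arm", "body": {
  "claw": 6.5,
  "steps": [
    {"dx": 0,"dy": 0,"dz": 0,"spin": 0},
    {"dx": 0,"dy": 0,"dz": 0,"spin": 0},
    {"dx": 0,"dy": 0,"dz": 0,"spin": 0},
    {"dx": 0,"dy": 0,"dz": -1,"spin": 0},
    {"dx": 0,"dy": 0,"dz": -2,"spin": 0},
    {"dx": 0,"dy": 0,"dz": -3,"spin": 0},
    {"dx": 0,"dy": 0,"dz": -4,"spin": 0},
    {"dx": -3,"dy": 0,"dz": -4,"spin": 0},
    {"dx": -4,"dy": 0,"dz": 0,"spin": 0},
    {"dx": -4,"dy": 0,"dz": 0,"spin": 0},
    {"dx": -4,"dy": 0,"dz": 0,"spin": 0},
    {"dx": -4,"dy": 0,"dz": 0,"spin": 0}
  ]
}}

```text
time: 28.5
ee_pos: [0.5379, -0.1403, 0.3704]
eef_rot: [0.705, 0.709, 0.0, 0.001]
ft_force: [0.3, -0.1, 0.2]
width: 0.0649
grip_force: 0.0
```

```bash
python3 go.py .4681 -.3855 .15 95.1
```

```text
t 28.5 grasp [ 0.5379 -0.1403  0.2064] th 90.30 tilt [ 0.0011 -0.0006] | spin -0.084 dx -23.81 dy -9.14 dz 5.64 q7 0.06 w 0.0649
```

Call:
{"method": "move_arm", "body": {
  "steps": [
    {"dx": -4,"dy": -1.5,"dz": 0,"spin": -0.084},
    {"dx": -4,"dy": -1.5,"dz": 0,"spin": 0},
    {"dx": -4,"dy": -1.5,"dz": 0,"spin": 0},
    {"dx": -4,"dy": -1.5,"dz": 1,"spin": 0},
    {"dx": -4,"dy": -1.5,"dz": 1,"spin": 0},
    {"dx": -3.3,"dy": -1.3,"dz": 2,"spin": 0},
    {"dx": 0,"dy": 0,"dz": 1.5,"spin": 0},
    {"dx": 0,"dy": 0,"dz": 0,"spin": 0},
    {"dx": 0,"dy": 0,"dz": 0,"spin": 0},
    {"dx": 0,"dy": 0,"dz": 0,"spin": 0},
    {"dx": 0,"dy": 0,"dz": 0,"spin": 0}
  ]
}}

```text
time: 29.6
ee_pos: [0.4687, -0.3767, 0.3155]
eef_rot: [0.674, 0.738, 0.0, 0.001]
ft_force: [0.5, -0.7, -0.5]
width: 0.0648
grip_force: 0.0
```

```bash
python3 go.py .4681 -.3855 .06 95.1
python3 - <<'E'
from h import *; from bench import imaging
t=imaging.camera("top");pickle.dump(t,open("t.pkl","wb"))
for n,x,ya,yb,dk in(("s3",227,194.5,202,0),("f2",236.3,195,202.,0),("s2",246,194.7,202,0),("s1",264,195,202.5,0),("s0",282.7,195.5,202.7,0)):
    p,L,an=pair(t,(x,ya),(x,yb),.103,r=2.8);print(n,p.round(4),L.round(4),an.round(1))
E
```

```text
t 29.6 grasp [ 0.4687 -0.3767  0.1515] th 95.20 tilt [ 0.0014 -0.001 ] | spin 0.002 dx -0.87 dy -0.13 dz 9.15 q7 0.56 w 0.0648
s3 [0.5366 0.0795] 0.0225 0.6
f2 [0.5365 0.0512] 0.0219 0.8
s2 [0.5369 0.0232] 0.0226 0.2
s1 [ 0.5375 -0.0326] 0.0217 0.5
s0 [ 0.5374 -0.0885] 0.0216 0.7
```

The first fresh cartridge is seated within 0.5 mm and its neighbours have not moved. On to B.

Call:
{"method": "move_arm", "body": {
  "steps": [
    {"dx": -0.85,"dy": -0.1,"dz": 0,"spin": 0},
    {"dx": 0,"dy": 0,"dz": 2,"spin": 0},
    {"dx": 0,"dy": 0,"dz": 2,"spin": 0},
    {"dx": 0,"dy": 0,"dz": 2,"spin": 0},
    {"dx": 0,"dy": 0,"dz": 2,"spin": 0},
    {"dx": 0,"dy": 0,"dz": 1.1,"spin": 0},
    {"dx": 0,"dy": 0,"dz": 0,"spin": 0},
    {"dx": 0,"dy": 0,"dz": 0,"spin": 0},
    {"dx": 0,"dy": 0,"dz": 0,"spin": 0}
  ]
}}

```text
time: 30.55
ee_pos: [0.4681, -0.3865, 0.2245]
eef_rot: [0.675, 0.738, 0.0, 0.001]
ft_force: [0.7, 0.5, -0.5]
width: 0.0649
grip_force: 0.0
```

```bash
python3 go.py .4681 -.3855 .06 95.1
```

```text
t 30.6 grasp [ 0.4681 -0.3865  0.0605] th 95.10 tilt [ 0.0014 -0.0013] | spin -0.000 dx 0.10 dy 0.01 dz 0.05 q7 0.54 w 0.0649
```

Call:
{"method": "move_arm", "body": {
  "claw": 3.5,
  "squeeze": 35,
  "steps": [
    {"dx": 0,"dy": 0,"dz": 0,"spin": 0},
    {"dx": 0,"dy": 0,"dz": 0,"spin": 0},
    {"dx": 0,"dy": 0,"dz": 0,"spin": 0},
    {"dx": 0,"dy": 0,"dz": 0,"spin": 0},
    {"dx": 0,"dy": 0,"dz": 0,"spin": 0},
    {"dx": 0,"dy": 0,"dz": 0,"spin": 0}
  ]
}}

```text
time: 31.15
ee_pos: [0.4678, -0.3862, 0.2236]
eef_rot: [0.675, 0.738, 0.0, 0.0]
ft_force: [0.4, 0.9, 2.9]
width: 0.0436
grip_force: 35.0
```

```bash
python3 go.py .5376 -.0044 .14 90.3
```

```text
t 31.1 grasp [ 0.4678 -0.3862  0.0596] th 95.10 tilt [ 0.0004 -0.0003] | spin 0.084 dx 38.14 dy 7.18 dz -8.04 q7 0.54 w 0.0436
```

Call:
{"method": "move_arm", "body": {
  "steps": [
    {"dx": 0,"dy": 0,"dz": -1,"spin": 0},
    {"dx": 0,"dy": 0,"dz": -2,"spin": 0},
    {"dx": 0,"dy": 0,"dz": -3,"spin": 0},
    {"dx": 0,"dy": 0,"dz": -4,"spin": 0},
    {"dx": 1,"dy": 0,"dz": -3,"spin": 0.084},
    {"dx": 4,"dy": 0.8,"dz": 0,"spin": 0},
    {"dx": 4,"dy": 0.8,"dz": 0,"spin": 0},
    {"dx": 4,"dy": 0.8,"dz": 0,"spin": 0},
    {"dx": 4,"dy": 0.8,"dz": 0,"spin": 0},
    {"dx": 4,"dy": 0.8,"dz": 0,"spin": 0},
    {"dx": 4,"dy": 0.8,"dz": 0,"spin": 0},
    {"dx": 4,"dy": 0.8,"dz": 0,"spin": 0}
  ]
}}

```text
time: 32.35
ee_pos: [0.5211, -0.0943, 0.3536]
eef_rot: [0.705, 0.709, -0.0, 0.0]
ft_force: [1.2, -0.6, -2.1]
width: 0.044
grip_force: 35.0
```

Call:
{"method": "move_arm", "body": {
  "steps": [
    {"dx": 4,"dy": 0.8,"dz": 0,"spin": 0},
    {"dx": 3,"dy": 0.6,"dz": 0,"spin": 0},
    {"dx": 2,"dy": 0.1,"dz": 0,"spin": 0},
    {"dx": 0,"dy": 0,"dz": 0,"spin": 0},
    {"dx": 0,"dy": 0,"dz": 0,"spin": 0},
    {"dx": 0,"dy": 0,"dz": 0,"spin": 0},
    {"dx": 0,"dy": 0,"dz": 0,"spin": 0},
    {"dx": 0,"dy": 0,"dz": 0,"spin": 0}
  ]
}}

```text
time: 33.15
ee_pos: [0.5359, -0.0067, 0.3533]
eef_rot: [0.706, 0.708, -0.0, 0.0]
ft_force: [0.6, 0.5, -2.4]
width: 0.0434
grip_force: 35.0
```

```bash
python3 go.py .5374 -.0052 .0656 90.3
```

```text
t 33.1 grasp [ 0.5359 -0.0067  0.1893] th 90.20 tilt [-0.0001 -0.0003] | spin -0.002 dx 0.15 dy 0.15 dz 12.37 q7 -0.19 w 0.0434
```

Call:
{"method": "move_arm", "body": {
  "steps": [
    {"dx": 0.12,"dy": 0.12,"dz": 1,"spin": 0},
    {"dx": 0,"dy": 0,"dz": 1.5,"spin": 0},
    {"dx": 0,"dy": 0,"dz": 1.5,"spin": 0},
    {"dx": 0,"dy": 0,"dz": 0,"spin": 0},
    {"dx": 0,"dy": 0,"dz": 0,"spin": 0},
    {"dx": 0,"dy": 0,"dz": 0,"spin": 0},
    {"dx": 0,"dy": 0,"dz": 0,"spin": 0}
  ]
}}

```text
time: 33.85
ee_pos: [0.5373, -0.0046, 0.3138]
eef_rot: [0.705, 0.709, 0.0, 0.0]
ft_force: [0.1, -0.5, -2.0]
width: 0.044
grip_force: 35.0
```

```bash
python3 go.py .5374 -.0052 .0656 90.3
```

```text
t 33.9 grasp [ 0.5373 -0.0046  0.1498] th 90.29 tilt [ 0.001  -0.0001] | spin -0.000 dx -0.06 dy 0.01 dz 8.42 q7 -0.22 w 0.0440
```

Call:
{"method": "move_arm", "body": {
  "steps": [
    {"dx": -0.05,"dy": 0,"dz": 0,"spin": 0},
    {"dx": 0,"dy": 0,"dz": 0,"spin": 0},
    {"dx": 0,"dy": 0,"dz": 0.7,"spin": 0},
    {"dx": 0,"dy": 0,"dz": 0.7,"spin": 0},
    {"dx": 0,"dy": 0,"dz": 0.7,"spin": 0},
    {"dx": 0,"dy": 0,"dz": 0.7,"spin": 0},
    {"dx": 0,"dy": 0,"dz": 0,"spin": 0}
  ]
}}

```text
time: 34.55
ee_pos: [0.5367, -0.0052, 0.2839]
eef_rot: [0.705, 0.709, -0.001, -0.001]
ft_force: [-0.7, 1.1, -2.1]
width: 0.0437
grip_force: 35.0
```

Call:
{"method": "move_arm", "body": {
  "steps": [
    {"dx": 0,"dy": 0,"dz": 0.8,"spin": 0},
    {"dx": 0,"dy": 0,"dz": 0.8,"spin": 0},
    {"dx": 0,"dy": 0,"dz": 0.8,"spin": 0},
    {"dx": 0,"dy": 0,"dz": 0.8,"spin": 0},
    {"dx": 0,"dy": 0,"dz": 0,"spin": 0}
  ]
}}

```text
time: 35.05
ee_pos: [0.5366, -0.0052, 0.2518]
eef_rot: [0.705, 0.709, -0.001, -0.001]
ft_force: [-0.6, 0.7, -1.7]
width: 0.0435
grip_force: 35.0
```

Call:
{"method": "move_arm", "body": {
  "steps": [
    {"dx": 0,"dy": 0,"dz": 0.7,"spin": 0},
    {"dx": 0,"dy": 0,"dz": 0.7,"spin": 0},
    {"dx": 0,"dy": 0,"dz": 0.5,"spin": 0},
    {"dx": 0,"dy": 0,"dz": 0.3,"spin": 0},
    {"dx": 0,"dy": 0,"dz": 0,"spin": 0},
    {"dx": 0,"dy": 0,"dz": 0,"spin": 0}
  ]
}}

```text
time: 35.65
ee_pos: [0.5372, -0.0052, 0.2313]
eef_rot: [0.705, 0.709, 0.0, 0.0]
ft_force: [-0.3, 0.1, -1.8]
width: 0.044
grip_force: 35.0
```

Call:
{"method": "move_arm", "body": {
  "steps": [
    {"dx": 0,"dy": 0,"dz": 0.2,"spin": 0},
    {"dx": 0,"dy": 0,"dz": 0,"spin": 0},
    {"dx": 0,"dy": 0,"dz": 0,"spin": 0}
  ]
}}

```text
time: 35.95
ee_pos: [0.5373, -0.0051, 0.2296]
eef_rot: [0.705, 0.709, 0.0, 0.0]
ft_force: [-0.0, 0.2, 1.3]
width: 0.0439
grip_force: 35.0
```

Call:
{"method": "move_arm", "body": {
  "claw": 6.5,
  "steps": [
    {"dx": 0,"dy": 0,"dz": 0,"spin": 0},
    {"dx": 0,"dy": 0,"dz": 0,"spin": 0},
    {"dx": 0,"dy": 0,"dz": 0,"spin": 0},
    {"dx": 0,"dy": 0,"dz": -1,"spin": 0},
    {"dx": 0,"dy": 0,"dz": -2,"spin": 0},
    {"dx": 0,"dy": 0,"dz": -3,"spin": 0},
    {"dx": 0,"dy": 0,"dz": -4,"spin": 0},
    {"dx": -2,"dy": 0,"dz": -3,"spin": -0.11},
    {"dx": -4,"dy": -2,"dz": 0,"spin": -0.108},
    {"dx": -4,"dy": -2,"dz": 0,"spin": 0},
    {"dx": -4,"dy": -2,"dz": 0,"spin": 0},
    {"dx": -4,"dy": -2,"dz": 0,"spin": 0}
  ]
}}

```text
time: 37.15
ee_pos: [0.4892, -0.199, 0.3603]
eef_rot: [0.624, 0.782, 0.0, 0.001]
ft_force: [1.0, -0.5, 0.1]
width: 0.0651
grip_force: 0.0
```

```bash
python3 go.py .3743 -.2751 .15 102.8
```

```text
t 37.1 grasp [ 0.4892 -0.199   0.1963] th 102.80 tilt [ 0.0011 -0.0008] | spin -0.000 dx -4.88 dy -12.89 dz 4.63 q7 0.43 w 0.0651
```

Call:
{"method": "move_arm", "body": {
  "steps": [
    {"dx": -1.2,"dy": -3.2,"dz": 0,"spin": 0},
    {"dx": -1.2,"dy": -3.2,"dz": 0,"spin": 0},
    {"dx": -1.2,"dy": -3.2,"dz": 1.5,"spin": 0},
    {"dx": -1,"dy": -3,"dz": 2,"spin": 0},
    {"dx": 0,"dy": 0,"dz": 1,"spin": 0},
    {"dx": 0,"dy": 0,"dz": 0,"spin": 0},
    {"dx": 0,"dy": 0,"dz": 0,"spin": 0},
    {"dx": 0,"dy": 0,"dz": 0,"spin": 0},
    {"dx": 0,"dy": 0,"dz": 0,"spin": 0}
  ]
}}

```text
time: 38.05
ee_pos: [0.3781, -0.2698, 0.315]
eef_rot: [0.623, 0.782, 0.0, 0.001]
ft_force: [-0.4, 0.1, 0.3]
width: 0.065
grip_force: 0.0
```

```bash
python3 go.py .3743 -.2751 .06 102.8
python3 - <<'E'
from h import *; from bench import imaging
t=imaging.camera("top");pickle.dump(t,open("t.pkl","wb"))
for n,x,ya,yb,dk in(("s3",227,194.5,202,0),("f2",236.3,195,202.,0),("s2",246,194.7,202,0),("f1",255,195,202.,0),("s1",264,195,202.5,0),("s0",282.7,195.5,202.7,0)):
    p,L,an=pair(t,(x,ya),(x,yb),.103,r=2.8);print(n,p.round(4),L.round(4),an.round(1))
E
```

```text
t 38.0 grasp [ 0.3781 -0.2698  0.151 ] th 102.86 tilt [ 0.0011 -0.0006] | spin 0.001 dx -0.43 dy -0.49 dz 9.10 q7 0.71 w 0.0650
s3 [0.5366 0.0796] 0.0225 0.6
f2 [0.5366 0.0512] 0.0221 0.8
s2 [0.5369 0.0232] 0.0225 0.2
f1 [ 0.5369 -0.0052] 0.0216 0.0
s1 [ 0.5375 -0.0325] 0.0217 0.8
s0 [ 0.5374 -0.0885] 0.0216 0.6
```

The second one is seated well too. Last, fresh C.

Call:
{"method": "move_arm", "body": {
  "steps": [
    {"dx": -0.4,"dy": -0.45,"dz": 0,"spin": 0},
    {"dx": 0,"dy": 0,"dz": 2,"spin": 0},
    {"dx": 0,"dy": 0,"dz": 2,"spin": 0},
    {"dx": 0,"dy": 0,"dz": 2,"spin": 0},
    {"dx": 0,"dy": 0,"dz": 2,"spin": 0},
    {"dx": 0,"dy": 0,"dz": 1.1,"spin": 0},
    {"dx": 0,"dy": 0,"dz": 0,"spin": 0},
    {"dx": 0,"dy": 0,"dz": 0,"spin": 0},
    {"dx": 0,"dy": 0,"dz": 0,"spin": 0}
  ]
}}

```text
time: 39.0
ee_pos: [0.3741, -0.2754, 0.2242]
eef_rot: [0.624, 0.781, -0.0, 0.001]
ft_force: [0.4, 0.5, 0.8]
width: 0.065
grip_force: 0.0
```

```bash
python3 go.py .3743 -.2751 .06 102.8
```

```text
t 39.0 grasp [ 0.3741 -0.2754  0.0602] th 102.77 tilt [ 0.0012 -0.0011] | spin -0.000 dx 0.03 dy 0.03 dz 0.02 q7 0.65 w 0.0650
```

Call:
{"method": "move_arm", "body": {
  "claw": 3.5,
  "squeeze": 35,
  "steps": [
    {"dx": 0,"dy": 0,"dz": 0,"spin": 0},
    {"dx": 0,"dy": 0,"dz": 0,"spin": 0},
    {"dx": 0,"dy": 0,"dz": 0,"spin": 0},
    {"dx": 0,"dy": 0,"dz": 0,"spin": 0},
    {"dx": 0,"dy": 0,"dz": 0,"spin": 0},
    {"dx": 0,"dy": 0,"dz": 0,"spin": 0}
  ]
}}

```text
time: 39.6
ee_pos: [0.3739, -0.2752, 0.2235]
eef_rot: [0.624, 0.781, -0.0, 0.0]
ft_force: [-0.5, 0.4, 2.6]
width: 0.0437
grip_force: 34.9
```

```bash
python3 go.py .5376 -.0605 .19 90.3
```

```text
t 39.6 grasp [ 0.3739 -0.2752  0.0595] th 102.78 tilt [ 0.0004 -0.0003] | spin 0.218 dx 21.38 dy 16.48 dz -13.05 q7 0.65 w 0.0437
```

Call:
{"method": "move_arm", "body": {
  "steps": [
    {"dx": 0,"dy": 0,"dz": -1,"spin": 0},
    {"dx": 0,"dy": 0,"dz": -2,"spin": 0},
    {"dx": 0,"dy": 0,"dz": -3,"spin": 0},
    {"dx": 0,"dy": 0,"dz": -4,"spin": 0},
    {"dx": 0,"dy": 0,"dz": -3,"spin": 0.11},
    {"dx": 0,"dy": 0,"dz": 0,"spin": 0.108},
    {"dx": 3,"dy": 2.3,"dz": 0,"spin": 0},
    {"dx": 3,"dy": 2.3,"dz": 0,"spin": 0},
    {"dx": 3,"dy": 2.3,"dz": 0,"spin": 0},
    {"dx": 3,"dy": 2.3,"dz": 0,"spin": 0},
    {"dx": 3,"dy": 2.3,"dz": 0,"spin": 0},
    {"dx": 3,"dy": 2.3,"dz": 0,"spin": 0}
  ]
}}

```text
time: 40.8
ee_pos: [0.5113, -0.0931, 0.3537]
eef_rot: [0.705, 0.709, -0.0, 0.0]
ft_force: [0.7, -1.1, -1.9]
width: 0.0436
grip_force: 34.9
```

Call:
{"method": "move_arm", "body": {
  "steps": [
    {"dx": 2.4,"dy": 2,"dz": 0,"spin": 0},
    {"dx": 1,"dy": 0.7,"dz": 0,"spin": 0},
    {"dx": 0,"dy": 0,"dz": 0,"spin": 0},
    {"dx": 0,"dy": 0,"dz": 0,"spin": 0},
    {"dx": 0,"dy": 0,"dz": 0,"spin": 0},
    {"dx": 0,"dy": 0,"dz": 0,"spin": 0},
    {"dx": 0,"dy": 0,"dz": 0,"spin": 0}
  ]
}}

```text
time: 41.5
ee_pos: [0.5373, -0.0611, 0.3533]
eef_rot: [0.706, 0.708, -0.0, 0.0]
ft_force: [0.1, 0.5, -1.6]
width: 0.0435
grip_force: 34.9
```

```bash
python3 go.py .5376 -.0605 .0655 90.3
```

```text
t 41.5 grasp [ 0.5373 -0.0611  0.1893] th 90.21 tilt [-0.     -0.0005] | spin -0.002 dx 0.06 dy 0.03 dz 12.38 q7 -0.10 w 0.0435
```

Call:
{"method": "move_arm", "body": {
  "steps": [
    {"dx": 0,"dy": 0,"dz": 1,"spin": 0},
    {"dx": 0,"dy": 0,"dz": 1.5,"spin": 0},
    {"dx": 0,"dy": 0,"dz": 1.5,"spin": 0},
    {"dx": 0,"dy": 0,"dz": 0,"spin": 0},
    {"dx": 0,"dy": 0,"dz": 0,"spin": 0},
    {"dx": 0,"dy": 0,"dz": 0,"spin": 0},
    {"dx": 0,"dy": 0,"dz": 0,"spin": 0}
  ]
}}

```text
time: 42.2
ee_pos: [0.5379, -0.0602, 0.3138]
eef_rot: [0.705, 0.709, 0.0, 0.0]
ft_force: [-0.1, 0.0, -2.0]
width: 0.0436
grip_force: 34.9
```

```bash
python3 go.py .5376 -.0605 .0655 90.3
```

```text
t 42.2 grasp [ 0.5379 -0.0602  0.1498] th 90.29 tilt [ 0.001  -0.0002] | spin -0.000 dx -0.03 dy -0.03 dz 8.43 q7 -0.13 w 0.0436
```

Call:
{"method": "move_arm", "body": {
  "steps": [
    {"dx": -0.02,"dy": -0.02,"dz": 0,"spin": 0},
    {"dx": 0,"dy": 0,"dz": 0.7,"spin": 0},
    {"dx": 0,"dy": 0,"dz": 0.7,"spin": 0},
    {"dx": 0,"dy": 0,"dz": 0.7,"spin": 0},
    {"dx": 0,"dy": 0,"dz": 0.7,"spin": 0},
    {"dx": 0,"dy": 0,"dz": 0,"spin": 0}
  ]
}}

```text
time: 42.8
ee_pos: [0.537, -0.0605, 0.2839]
eef_rot: [0.705, 0.709, -0.001, -0.001]
ft_force: [-0.0, -0.1, -2.1]
width: 0.0436
grip_force: 34.9
```

Call:
{"method": "move_arm", "body": {
  "steps": [
    {"dx": 0,"dy": 0,"dz": 0.8,"spin": 0},
    {"dx": 0,"dy": 0,"dz": 0.8,"spin": 0},
    {"dx": 0,"dy": 0,"dz": 0.8,"spin": 0},
    {"dx": 0,"dy": 0,"dz": 0.8,"spin": 0},
    {"dx": 0,"dy": 0,"dz": 0,"spin": 0}
  ]
}}

```text
time: 43.3
ee_pos: [0.537, -0.0605, 0.2519]
eef_rot: [0.705, 0.709, -0.001, -0.001]
ft_force: [0.2, 1.0, -1.0]
width: 0.0439
grip_force: 34.9
```

Call:
{"method": "move_arm", "body": {
  "steps": [
    {"dx": 0,"dy": 0,"dz": 0.7,"spin": 0},
    {"dx": 0,"dy": 0,"dz": 0.7,"spin": 0},
    {"dx": 0,"dy": 0,"dz": 0.5,"spin": 0},
    {"dx": 0,"dy": 0,"dz": 0.3,"spin": 0},
    {"dx": 0,"dy": 0,"dz": 0.2,"spin": 0},
    {"dx": 0,"dy": 0,"dz": 0,"spin": 0},
    {"dx": 0,"dy": 0,"dz": 0,"spin": 0}
  ]
}}

```text
time: 44.0
ee_pos: [0.5375, -0.0604, 0.2295]
eef_rot: [0.705, 0.709, -0.0, 0.0]
ft_force: [-2.7, 0.1, 2.0]
width: 0.0437
grip_force: 34.9
```

It's on the floor. I'll release, back off to the right, and check.

Call:
{"method": "move_arm", "body": {
  "claw": 6.5,
  "steps": [
    {"dx": 0,"dy": 0,"dz": 0,"spin": 0},
    {"dx": 0,"dy": 0,"dz": 0,"spin": 0},
    {"dx": 0,"dy": 0,"dz": 0,"spin": 0},
    {"dx": 0,"dy": 0,"dz": -1,"spin": 0},
    {"dx": 0,"dy": 0,"dz": -2,"spin": 0},
    {"dx": 0,"dy": 0,"dz": -3,"spin": 0},
    {"dx": 0,"dy": 0,"dz": -4,"spin": 0},
    {"dx": -2,"dy": 0,"dz": -4,"spin": 0},
    {"dx": -4,"dy": -2,"dz": -4,"spin": 0},
    {"dx": -4,"dy": -2,"dz": 0,"spin": 0},
    {"dx": -4,"dy": -2,"dz": 0,"spin": 0},
    {"dx": -4,"dy": -2,"dz": 0,"spin": 0}
  ]
}}

```text
time: 45.2
ee_pos: [0.4606, -0.2354, 0.4039]
eef_rot: [0.705, 0.709, 0.0, 0.001]
ft_force: [1.2, -0.8, -0.1]
width: 0.0651
grip_force: 0.0
```

Call:
{"method": "move_arm", "body": {
  "steps": [
    {"dx": -4,"dy": -1,"dz": 0,"spin": 0},
    {"dx": -4,"dy": -1,"dz": 0,"spin": 0},
    {"dx": -4,"dy": -1,"dz": 0,"spin": 0},
    {"dx": -4,"dy": -1,"dz": 0,"spin": 0},
    {"dx": 0,"dy": 0,"dz": 0,"spin": 0},
    {"dx": 0,"dy": 0,"dz": 0,"spin": 0},
    {"dx": 0,"dy": 0,"dz": 0,"spin": 0}
  ]
}}

```text
time: 45.9
ee_pos: [0.4231, -0.3932, 0.4031]
eef_rot: [0.705, 0.709, 0.0, 0.0]
ft_force: [-0.3, 0.8, 0.4]
width: 0.065
grip_force: 0.0
```

Run:
```python
from h import *; from bench import imaging
t=imaging.camera("top");pickle.dump(t,open("t.pkl","wb"));s=imaging.camera("scene")
for n,x,ya,yb in(("s3",227,194.5,202),("f2",236.3,195,202.),("s2",246,194.7,202),("f1",255,195,202.),("s1",264,195,202.5),("f0",273,196,203),("s0",282.7,195.5,202.7)):
    p,L,an=pair(t,(x,ya),(x,yb),.103,r=2.8);print(n,p.round(4),L.round(4),an.round(1))
im=np.zeros((600,800,3),np.uint8)
im[:300,:400]=cv2.resize(t["img"][:,:,::-1],(400,300),interpolation=cv2.INTER_AREA)
a=cv2.resize(s["img"][180:250,190:310,::-1],None,fx=4,fy=4,interpolation=cv2.INTER_CUBIC);im[310:590,:480]=a
b=cv2.resize(s["img"][130:260,340:480,::-1],None,fx=2,fy=2);im[310:570,500:780]=b;cv2.imwrite("pics/fin.png",im)
```

```text
s3 [0.5366 0.0796] 0.0225 0.5
f2 [0.5365 0.0511] 0.022 0.8
s2 [0.5369 0.0232] 0.0225 0.1
f1 [ 0.537  -0.0052] 0.0217 -0.1
s1 [ 0.5375 -0.0325] 0.0217 0.4
f0 [ 0.5366 -0.0609] 0.0222 -0.9
s0 [ 0.5374 -0.0885] 0.0217 0.7
```

View pics/fin.png

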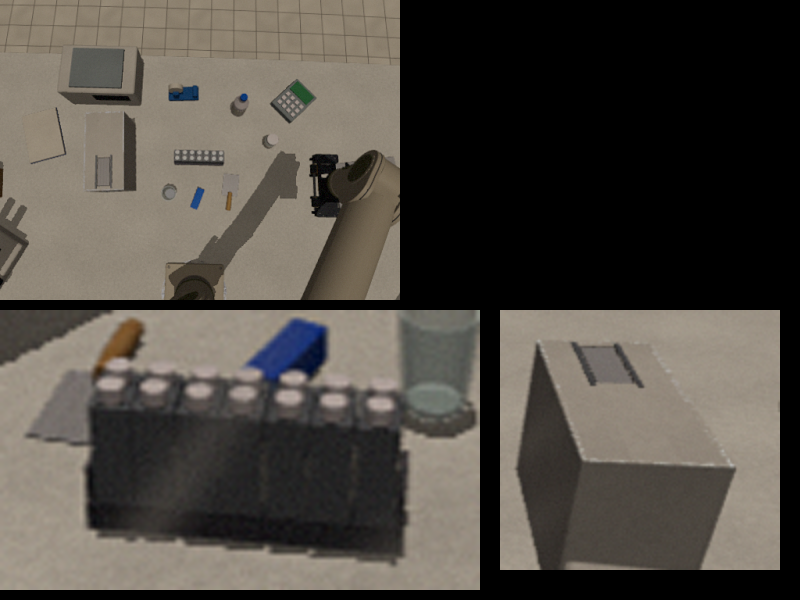

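The final pictures show all seven capped cartridges level in the row, the flap shut, and the bystanders standing.

```bash
python3 -c "
from bench import job
print(job.close_job())"
```

```text
the job is handed in; nothing more can be done
None
```

I handed the job in after 46 s of robot time: both spent cartridges went through the port with the flap shut behind them, and all three fresh ones stand in the gaps within about 1 mm; the hand-in returned no verdict.

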